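# Pack the umbrella-repair kit caddy

### The job

Pack the wooden kit caddy for an umbrella repair: lay the shorter screwdriver flat in the long trough, and stand the squat spool upright in the largest round well, the drip-oil bottle in the middle-sized well and the little umbrella runner in the smallest, each right down on the well's floor. The taller spool and the longer screwdriver are not part of the kit: leave them where they are, undisturbed.

Things in the scene. Friction and masses are not known exactly. Their poses are not given: they have to be found in the camera images.
- squat_spool: the squat spool of cord: wide and low, 47 mm across, 32 mm tall, 0.03 kg, standing upright; it fits only the largest well. Origin: centre of its underside, z up its axis
- oil_bottle: small drip-oil bottle, standing: round body 32 mm across up to 56 mm high, then a narrow nozzle to 90 mm in all, 0.06 kg. Origin: centre of its underside, z up
- runner: umbrella runner (small flanged sliding hub), standing: 22 mm across (24 mm over its teeth), 36 mm tall, 0.02 kg. Origin: centre of its underside, z up its axis
- short_screwdriver: the shorter screwdriver, 148 mm long, lying. Handle 24 mm wide, 23 mm high, from y = -7 to +74 mm (middle at y = +34 mm); thin shank (5 mm) on to y = -74 mm; 0.07 kg, balanced in the handle. Origin: middle of its length, at its underside; y points to the handle's end, z up
- tall_spool: look-alike to leave where it stands: a taller, narrower spool, 41 mm across, 50 mm tall, upright. Origin: centre of its underside
- long_screwdriver: look-alike to leave where it lies: the longer screwdriver, 198 mm long, handle 24 mm wide from y = +18 to +99 mm, shank to y = -99 mm. Origin: middle of its length, at its underside; y points to the handle's end
- trough (a point): middle of the floor of the screwdriver trough, the front bay of the kit caddy (fixed plywood tray, 190 x 256 mm, rim 24 mm above the table). Trough: 92 mm wide (point x), 174 mm long (point y), floor 6 mm above the table, side walls 12 to 18 mm high. z up. The row of wells lies on the +x side: centres at x = +90 mm, y = -80, 0, +80 mm
- well_small: fixed plain grey plastic block, 76 x 76 x 18 mm, one of three that sit side by side in the caddy's back row in changing order, with one round well 40 mm across and 14 mm deep in its middle (floor 4 mm above the underside); for the runner. Origin: centre of its underside, 6 mm above the table; axes parallel to the caddy's, z up
- well_medium: fixed plain grey plastic block, 76 x 76 x 18 mm, one of three that sit side by side in the caddy's back row in changing order, with one round well 50 mm across and 14 mm deep in its middle (floor 4 mm above the underside); for the oil bottle. Origin: centre of its underside, 6 mm above the table; axes parallel to the caddy's, z up
- well_large: fixed plain grey plastic block, 76 x 76 x 18 mm, one of three that sit side by side in the caddy's back row in changing order, with one round well 64 mm across and 14 mm deep in its middle (floor 4 mm above the underside); for the squat spool. Origin: centre of its underside, 6 mm above the table; axes parallel to the caddy's, z up
Not all that is in view belongs to the job. What is shaped like the squat_spool but black or yellow is not meant.

How it is judged:
By the outcome, as a careful person would: the job done as asked, in the order asked, and still so for the second after the job is handed in, with the robot touching nothing.
It also fails if it takes over 106 s, if anything falls off the work surface, if the arm or the gripper's body presses on something with over 40 N, if the wrist force passes 120 N, or if a joint passes its speed limit or range.

### The arm

A 7-joint arm with a two-finger parallel gripper is mounted at the origin on the work surface; the furniture and walls round the work are solid. World frame = base frame: x ahead of the robot, y to its left, z up, the work surface at z = 0. Lengths are in mm, angles in rad, forces in N, time in s.
With the tool pointing down it reaches from about 425 to 875 mm from the base axis. Payload 4.7 kg.
Tool frame: the origin (TCP) lies on the centre line of the jaws, within the pads' length; the fingertips stand 25 mm ahead of it and the grasp point (between the pads) lies 6 mm ahead of it (manip.tcp_to_tips is the distance from the TCP to the fingertips, in mm); y points along the fingers, x is the direction in which the jaws open and shut, and the axes are right-handed (so a half turn about y gives the same grasp; the last joint's range is limited). The gripper opens to 85 mm and grips with 20 to 120 N. Pads are 22 mm wide; open, the fingers measure 114 mm over their backs; the gripper's body (76 mm by 85 mm) begins 54 mm behind the grasp point. The pads swing forward as they close: fully open they stand 13 mm farther back than shut.
Start: joints at [-1.271, 0.321, -0.07, 1.45, 0.023, 1.371, -0.057], TCP at [183.276, 623.644, 256.349] pointing down, gripper open.
Joint ranges: [-2.86, 2.86], [-0.3, 2.09], [-1.38, 1.24], [0.06, 2.45], [-1.56, 4.7], [0.09, 2.05], [-2.69, 2.69]. Speed limits (rad/s): [2.57, 2.57, 3.14, 3.14, 3.14, 3.14, 3.14].

### API

Orientations are given as a unit quaternion [w, x, y, z].
In Python, from station import manip gives the robot as it stands.
- The arm moves only by the shell command python3 -m crank 'ROWS' [FORCE]. ROWS is JSON, a list of rows, each an object with "dp": the shift along the tool's x, y, z in mm, a list of three; "twist": the turn about the tool's y in degrees; "jaw": the closure in counts, from 0 (fully open) to 255 (shut). In form: [{"dp": [dx, dy, dz], "twist": twist, "jaw": jaw}, ...]. A call has 1 to 8 rows; each row shifts and turns the commanded pose from where the row before left it, along the tool's axes as they then stand; what a row does not reach is not made up. A row lasts 1/12 s, in which the tool goes at most 41.7 mm and 7.16 degrees, less where a joint would pass 70% of its speed; a pose out of reach is approached as far as the arm can. A call is refused whole if a number of a shift passes 41.7 or a number of a turn 7.16, either way. A call with a gripper value outside its range is refused whole. The fingers move at their own pace and stop on an object; FORCE is the grip in N (left out, the last holds). Time passes only in rows, so rows that do not move let the fingers close. It gives the time, the measured TCP pose, the force and the opening at its end, in the units of the state.
- manip.get_state(): the state, without advancing time (a new reading comes with each control period).
- manip.get_image(name): name is "side" or "top" or "wrist"; returns a dict with "frame" (384x512x3 uint8, red, green, blue), "camera_matrix" (3x3 intrinsics, pixels), "extrinsics" (4x4, takes a point from world to camera coordinates). Camera axes: x right, y up, looking along -z (the intrinsics and any distortion apply to the point x, -y, -z); pixel columns grow to the right and rows downward; lengths in mm; the calibration is good to about 2 mm. A picture is of the moment at which its call begins. There is no depth.
- manip.sign_off(): hands the job in, once; it reports no verdict.
Trained networks look in the newest picture that a camera, given by its name, has taken for a name from the list of things; names that differ only in an ending like _2 or _b are one class to them, and where a whole thing is asked for, a point or a joint stands for the part that bears it (a point fixed in the world has none). Each returns a list of dicts, best first, with "confidence" (0 to 1); they miss things now and then, are a little off and sometimes report something else, mostly with a low value. They report only what shows in the picture. A call takes as long as a camera call. They do not tell look-alikes from the thing itself.
- manip.recognise(label, camera): "xy" ([column, row] in pixels, amid what is visible of it).
The state is a dict: "time_s": time; "qpos": joint angles; "qd": joint speeds; "tau": joint torques, N m; "tcp_pos": TCP position; "orientation": TCP orientation; "wrist_force": force on the tool from outside, world axes, zero at the start; "ft_torque": the same for the moment, N m; "opening": finger opening in mm.
Only numpy, scipy, OpenCV 4.12 (cv2) and the standard library are available. Lean on these libraries where they do the work, as an engineer would, in place of code of your own. Each camera call takes 0.05 s, during which the arm holds its last target.

## Working session

There is one attempt and no reset: what is moved stays moved. The work goes in short steps, Python scripts to look and compute and a shell command to move; the robot and the scene stay as the last step left them, time stands still between calls to the robot, and variables do not carry over. Pictures are saved under pics/ and viewed, and the job is handed in when it is done.

```bash
ls; mkdir -p pics; python3 - <<'E'
from station import manip
import cv2,numpy as np
print(manip.get_state())
for n in ["side","top","wrist"]:
    d=manip.get_image(n); cv2.imwrite(f"pics/{n}0.png",d["frame"][:,:,::-1])
    print(n,d["camera_matrix"],d["extrinsics"])
    for l in ["squat_spool","oil_bottle","runner","short_screwdriver","tall_spool","long_screwdriver","trough","well_small","well_medium","well_large"]:
        try: print(l,[(np.round(r["xy"],1).tolist(),round(r["confidence"],2)) for r in manip.recognise(l,n)])
        except Exception as e: print(l,e)
E
```

```text
pics
{'time_s': 0.0, 'qpos': array([-1.270904  ,  0.32182903, -0.07009002,  1.45169786,  0.0225846 ,
        1.37079224, -0.05689679]), 'qd': array([-4.92765391e-04,  3.28629373e-04, -8.76015597e-04,  3.25961875e-05,
       -1.24945794e-03, -1.90797602e-03,  2.22566331e-04]), 'tau': array([-5.00179431e-04, -4.93574631e+01, -3.82172205e-01, -3.14339197e+01,
        1.30642814e-02,  1.10565318e-02,  3.62384094e-05]), 'tcp_pos': array([183.14297318, 623.14538116, 255.20809813]), 'orientation': array([-0.56566718,  0.56653499,  0.42317776, -0.42423971]), 'wrist_force': array([ 0.21106436, -0.00674931,  0.49589138]), 'ft_torque': array([ 0.00125034,  0.06813915, -0.02480082]), 'opening': 85.69262769245245}
side [[377.96397163   0.         257.57850009]
 [  0.         377.96397163 192.11007005]
 [  0.           0.           1.        ]] [[-9.63273326e-01 -2.68463411e-01  5.64771993e-03  5.42795553e+02]
 [ 1.44564163e-01 -5.00756748e-01  8.53430654e-01 -1.15579191e+02]
 [-2.26286771e-01  8.22903443e-01  5.21175806e-01 -9.75240109e+02]
 [ 0.00000000e+00  0.00000000e+00  0.00000000e+00  1.000
[... 1208 characters left out ...]
8], 0.29)]
trough [([349.7, 217.9], 0.57)]
well_small []
well_medium [([329.8, 177.7], 0.72)]
well_large [([391.7, 192.5], 0.82)]
wrist [[282.66122581   0.         257.33248212]
 [  0.         282.66122581 190.19542242]
 [  0.           0.           1.        ]] [[ 2.82188531e-01  9.59358947e-01  2.10557528e-04 -6.49342825e+02]
 [-9.17356866e-01  2.69898139e-01 -2.92594215e-01  3.71120571e+01]
 [-2.80759707e-01  8.23735752e-02  9.56236676e-01 -3.79803898e+02]
 [ 0.00000000e+00  0.00000000e+00  0.00000000e+00  1.00000000e+00]]
squat_spool [([101.3, 359.3], 0.51)]
oil_bottle []
runner []
short_screwdriver []
tall_spool []
long_screwdriver []
trough []
well_small []
well_medium []
well_large []
```

View pics/top0.png

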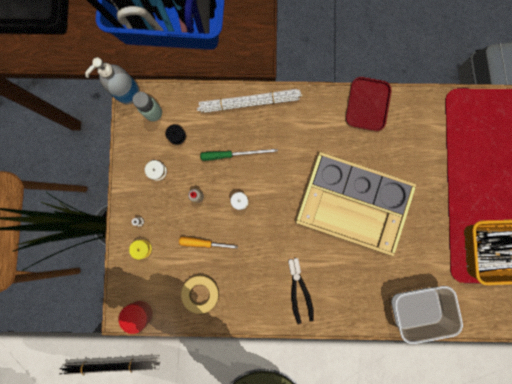

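View pics/side0.png

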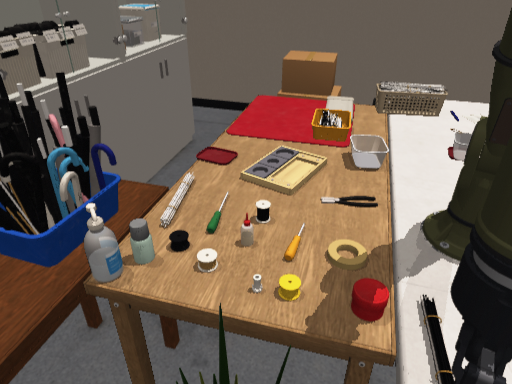

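```bash
python3 - <<'E'
import cv2
a=cv2.imread("pics/top0.png")[100:290,110:270]
cv2.imwrite("pics/top0c.png",cv2.resize(a,None,fx=3.1,fy=3.1,interpolation=cv2.INTER_CUBIC))
a=cv2.imread("pics/top0.png")[120:270,280:450]
cv2.imwrite("pics/top0d.png",cv2.resize(a,None,fx=4,fy=4,interpolation=cv2.INTER_CUBIC))
E
```

```text
(no output)
```

View pics/top0c.png

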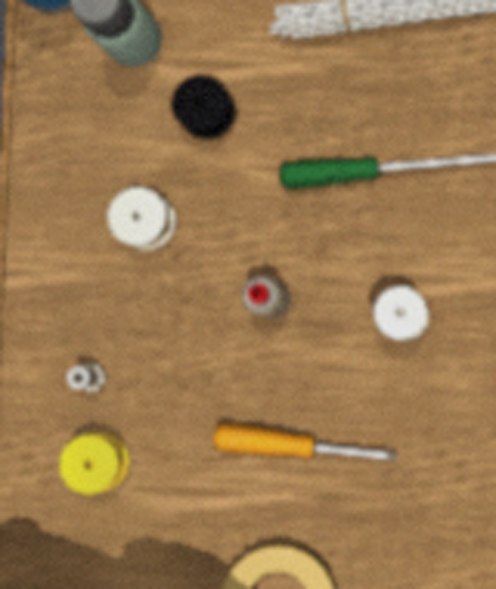

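View pics/top0d.png

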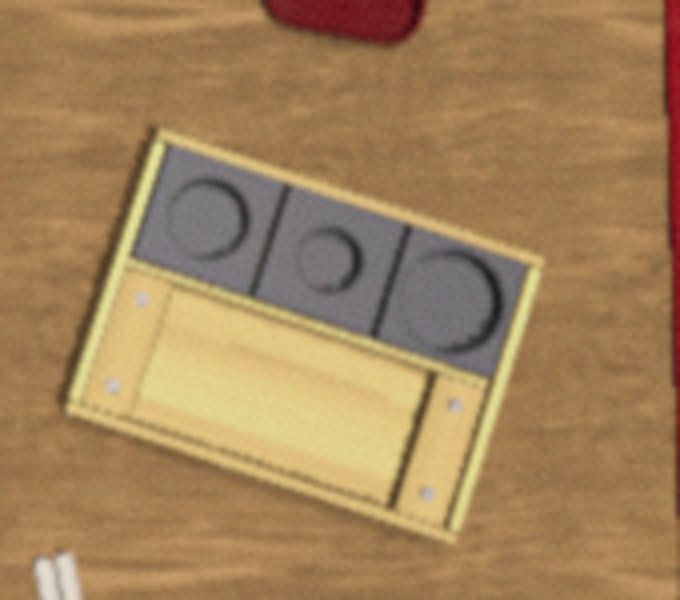

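The white squat candidates in the top view are (155,170) and (239,201). The first is wide and low; the second is taller and narrower, with side view (263,211) showing a tall one, so (155,170) is the squat spool. Black (176,134) and yellow (140,250) are decoys. The orange screwdriver (about 57 px) is the short one and the green one (about 75 px) the long one. The wells from left to right are medium, small and large. Next I work out the geometry.

```bash
cat > h.py <<'E'
import numpy as np,cv2
from scipy.optimize import least_squares
def proj(P,K,E):
    P=np.atleast_2d(P).astype(float); c=P@E[:3,:3].T+E[:3,3]
    c=c*[1,-1,-1]; q=c@K.T; return q[:,:2]/q[:,2:]
def unproj(uv,z,K,E):
    uv=np.atleast_2d(uv).astype(float); d=np.c_[uv,np.ones(len(uv))]@np.linalg.inv(K).T*[1,-1,-1]
    R=E[:3,:3]; C=-R.T@E[:3,3]; d=d@R
    return C+d*((z-C[2])/d[:,2])[:,None]
def caddy(p):
    x,y,a=p; c,s=np.cos(a),np.sin(a)
    return lambda L:np.c_[x+c*np.array(L)[:,0]-s*np.array(L)[:,1],y+s*np.array(L)[:,0]+c*np.array(L)[:,1],np.array(L)[:,2]]
E
python3 - <<'E'
from h import *
from station import manip
T=manip.get_image("top"); K,E=T["camera_matrix"],T["extrinsics"]
print("cam",-E[:3,:3].T@E[:3,3])
S=manip.get_image("side"); Ks,Es=S["camera_matrix"],S["extrinsics"]
crop=lambda x,y:(280+(x+.5)/4-.5,120+(y+.5)/4-.5)
w=[crop(208,219),crop(328,260),crop(446,301)]
W=unproj(w,24,K,E); print(W, np.linalg.norm(np.diff(W,axis=0),axis=1))
c=unproj([crop(160,130),crop(540,262),crop(455,540),crop(70,410)],24,K,E); print(c)
L=np.array([[0,80],[0,0],[0,-80]])
d=W[0]-W[2]; a=np.arctan2(-d[0],d[1]); print("angle",np.degrees(a))
e=c[0]-c[1]; print(np.linalg.norm(e),np.degrees(np.arctan2(-e[0],e[1]))); e=c[3]-c[2]; print(np.linalg.norm(e),np.degrees(np.arctan2(-e[0],e[1])), np.linalg.norm(c[0]-c[3]))
cen=c.mean(0); R=np.array([[np.cos(a),np.sin(a)],[-np.sin(a),np.cos(a)]])
print("cen",cen,"wells in caddy frame",(W[:,:2]-cen[:2])@R.T)
for n,uv,z in [("squat",(155,170),32),("tall",(239,201),50),("bottle",(194.5,194.8),90),("runner",(135.5,221.8),36),("yellow",(139,250),32)]:
    print(n,unproj(uv,z,K,E))
E
```

```text
cam [478.41574155  18.49193397 931.33524114]
[[ 600.6875768  -162.31416262   24.        ]
 [ 575.87973459 -237.56722039   24.        ]
 [ 551.15749057 -311.25476626   24.        ]] [79.23668178 77.72415175]
[[ 656.81302715 -131.98089744   24.        ]
 [ 576.53853373 -370.39869474   24.        ]
 [ 402.86246342 -315.28786603   24.        ]
 [ 479.64729328  -76.4803069    24.        ]]
angle -18.39450718466841
251.56915622120138 -18.608211211496023
250.84848095513522 -17.824381130569577 185.655629622387
cen [ 528.9653294  -223.53694128   24.        ] wells in caddy frame [[ 48.7383483   80.72721229]
 [ 48.94474093   1.49079932]
 [ 48.7383483  -76.2330784 ]]
squat [[604.26276516 280.00444106  32.        ]]
tall [[528.77931376  67.88008457  50.        ]]
bottle [[539.42052429 169.32020781  90.        ]]
runner [[474.60561659 322.47986103  36.        ]]
yellow [[405.55198406 312.61241365  32.        ]]
```

```bash
python3 - <<'E'
import cv2
a=cv2.imread("pics/side0.png")[190:310,170:330]
cv2.imwrite("pics/side0c.png",cv2.resize(a,None,fx=5,fy=5,interpolation=cv2.INTER_CUBIC))
a=cv2.imread("pics/top0.png")[145:265,120:260]
cv2.imwrite("pics/top0e.png",cv2.resize(a,None,fx=5,fy=5,interpolation=cv2.INTER_CUBIC))
E
```

```text
(no output)
```

View pics/side0c.png

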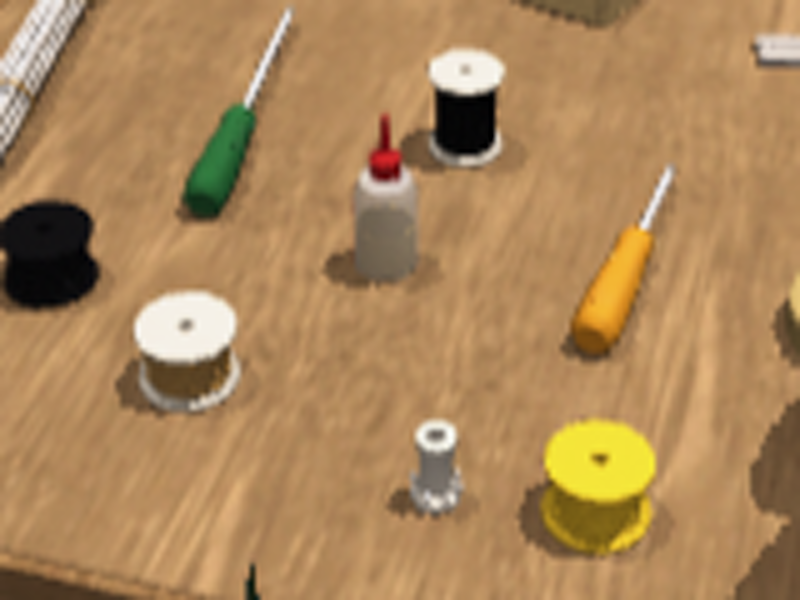

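View pics/top0e.png

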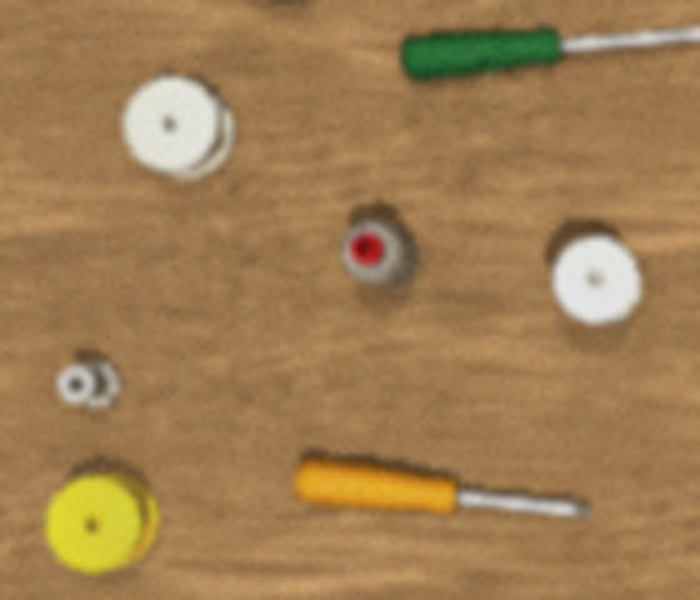

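```bash
python3 - <<'E'
from h import *
from station import manip
from scipy.spatial.transform import Rotation as Ro
T=manip.get_image("top"); K,E=T["camera_matrix"],T["extrinsics"]
S=manip.get_image("side"); Ks,Es=S["camera_matrix"],S["extrinsics"]
t=lambda x,y:np.array((120+(x+.5)/5-.5,145+(y+.5)/5-.5)); s=lambda x,y:np.array((170+(x+.5)/5-.5,190+(y+.5)/5-.5))
def tri(a,b,z=None):
    if z is None: f=lambda P:np.r_[proj(P,K,E)[0]-a,proj(P,Ks,Es)[0]-b]
    else: f=lambda P:np.r_[proj([P[0],P[1],z],K,E)[0]-a,proj([P[0],P[1],z],Ks,Es)[0]-b]
    r=least_squares(f,[550,150,30] if z is None else [550,150]); return r.x.round(1),r.fun.round(2)
for n,a,b,z in [("squat",t(169,124),s(186,325),32),("bottle",t(367,249),s(384,117),88),("runner",t(76,384),s(436,434),36),("tall",t(595,280),s(465,70),50)]:
    print(n,tri(a,b),tri(a,b,z),unproj(a,z,K,E).round(1),unproj(b,z,Ks,Es).round(1))
h=unproj([t(298,482),t(456,494)],12,K,E); tip=unproj(t(585,509),11,K,E)
print(h,tip,np.linalg.norm(h[0]-tip[0]))
hs=unproj([s(595,347)],10,Ks,Es);ts=unproj(s(671,170),11,Ks,Es);print("side",hs,ts)
st=manip.get_state(); q=st["orientation"]; print(Ro.from_quat(np.r_[q[1:],q[0]]).as_matrix().round(3),st["time_s"])
E
```

```text
squat (array([605.2, 283.8,  32.6]), array([ 0.04,  0.18, -0.17, -0.03])) (array([605.3, 283.6]), array([ 0.16,  0.17, -0.18,  0.12])) [[605.7 284.1  32. ]] [[605.1 283.2  32. ]]
bottle (array([541.9, 173.8,  86.5]), array([-0.12, -0.59,  0.62,  0.08])) (array([541.8, 174.1]), array([-0.37, -0.56,  0.65, -0.37])) [[540.4 173.2  88. ]] [[542.8 176.   88. ]]
runner (array([475.3, 323.9,  36.7]), array([ 0.02,  0.1 , -0.09, -0.01])) (array([475.4, 323.8]), array([ 0.18,  0.08, -0.1 ,  0.19])) [[475.6 324.2  36. ]] [[475.3 323.2  36. ]]
tall (array([530.1,  69. ,  50. ]), array([-0.03, -0.16,  0.17,  0.02])) (array([530.1,  69. ]), array([-0.03, -0.16,  0.17,  0.01])) [[529.7  68.9  50. ]] [[530.6  69.   50. ]]
[[427.90752265 218.72414413  12.        ]
 [423.07860812 139.01194677  12.        ]] [[416.47476794  74.01463553  11.        ]] 145.1638720919918
side [[426.42001506 221.76585594  10.        ]] [[415.53301336  74.62965955  11.        ]]
[[ 0.282  0.    -0.959]
 [ 0.959  0.     0.282]
 [ 0.    -1.    -0.   ]] 1.85
```

Two-view fixes agree within about 2 mm. First I go to above the orange handle (425,180), with the axis at 85.5°.

```bash
python3 -c "
from station import manip; print(manip.tcp_to_tips)"
python3 -m crank '[{"dp":[-22.3,0,-22.3],"twist":0,"jaw":90},{"dp":[-22.3,0,-22.3],"twist":0,"jaw":90},{"dp":[-22.3,0,-22.3],"twist":0,"jaw":90},{"dp":[-22.3,0,-22.3],"twist":0,"jaw":90},{"dp":[-22.3,0,-22.3],"twist":0,"jaw":90},{"dp":[-22.3,0,-22.3],"twist":0,"jaw":90},{"dp":[-22.3,0,-22.3],"twist":0,"jaw":90},{"dp":[-22.3,0,-22.3],"twist":0,"jaw":90}]' 40
python3 -m crank '[{"dp":[-22.3,0,-22.3],"twist":0,"jaw":90},{"dp":[-22.3,0,-22.3],"twist":0,"jaw":90},{"dp":[-22.3,0,-22.3],"twist":0,"jaw":90},{"dp":[-22.3,0,-22.3],"twist":0,"jaw":90},{"dp":[-22.3,0,-22.3],"twist":0,"jaw":90},{"dp":[-22.3,0,-22.3],"twist":0,"jaw":90},{"dp":[-22.3,0,-22.3],"twist":0,"jaw":90},{"dp":[-22.3,0,-22.3],"twist":0,"jaw":90}]'
python3 -m crank '[{"dp":[0,0,0],"twist":7,"jaw":90},{"dp":[0,0,0],"twist":7,"jaw":90},{"dp":[0,0,0],"twist":7,"jaw":90},{"dp":[0,0,0],"twist":7,"jaw":90},{"dp":[0,0,0],"twist":7,"jaw":90},{"dp":[0,0,0],"twist":7,"jaw":90},{"dp":[0,0,0],"twist":7,"jaw":90},{"dp":[0,0,0],"twist":7,"jaw":90}]'
python3 -m crank '[{"dp":[0,0,0],"twist":7,"jaw":90},{"dp":[0,0,0],"twist":7,"jaw":90},{"dp":[0,0,0],"twist":7,"jaw":90},{"dp":[0,0,0],"twist":1,"jaw":90},{"dp":[0,0,0],"twist":0,"jaw":90}]'
cat >> h.py <<'E'
from scipy.spatial.transform import Rotation as Ro
def go(m,tx,ty,tz,hd=None):
    st=m.get_state(); p=st["tcp_pos"]; q=st["orientation"]; R=Ro.from_quat(np.r_[q[1:],q[0]]).as_matrix()
    h=np.degrees(np.arctan2(R[1,0],R[0,0]))
    print("t",round(st["time_s"],2),"tcp",p.round(1),"heading",h.round(1),"tilt",np.degrees(np.arccos(-R[2,1])).round(2),"open",round(st["opening"],1),"F",st["wrist_force"].round(1),"q",st["qpos"].round(2))
    v=np.array([tx,ty,tz])-p; print("dp now",(R.T@v).round(1))
    if hd is not None:
        tw=(h-hd+180)%360-180; H=np.radians(hd); R2=np.array([[np.cos(H),0,-np.sin(H)],[np.sin(H),0,np.cos(H)],[0,-1,0]])
        print("twist",round(tw,1),"dp after twist",(R2.T@v).round(1))
E
python3 - <<'E'
from h import *
from station import manip
go(manip,424.8,180.5,80,-4.5)
d=manip.get_image("wrist"); cv2.imwrite("pics/w1.png",d["frame"][:,:,::-1])
E
```

```text
25.0
time_s: 2.52
tcp_pos: [304.7, 400.8, 256.6]
orientation: [0.566, -0.566, -0.424, 0.424]
wrist_force: [0.3, 0.4, 0.5]
opening: 55.4
time_s: 3.18
tcp_pos: [425.5, 179.3, 256.7]
orientation: [0.566, -0.566, -0.424, 0.423]
wrist_force: [1.0, 0.3, 0.1]
opening: 55.3
time_s: 3.85
tcp_pos: [425.0, 180.7, 256.5]
orientation: [0.699, -0.699, -0.106, 0.106]
wrist_force: [-1.1, -0.2, 0.2]
opening: 54.8
time_s: 4.27
tcp_pos: [425.0, 180.7, 256.5]
orientation: [0.707, -0.707, 0.026, -0.026]
wrist_force: [-0.2, -0.4, 0.7]
opening: 54.9
t 4.27 tcp [425.  180.7 256.5] heading -4.3 tilt 0.02 open 54.9 F [-0.2 -0.4  0.7] q [-0.74 -0.09  0.26  1.9   0.02  1.33 -0.56]
dp now [ -0.3 176.5  -0.2]
twist 0.2 dp after twist [ -0.2 176.5  -0.2]
```

View pics/w1.png

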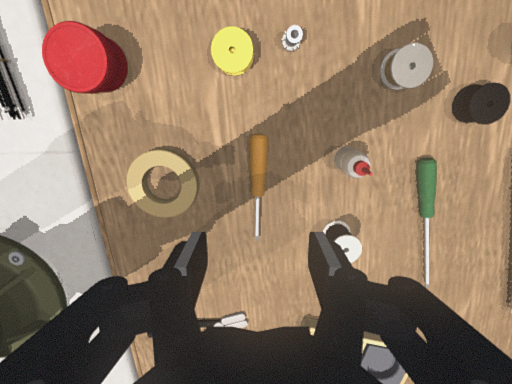

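The wrist view shows the orange driver between the jaws, handle (259,136)–(259,195) and tip (257,235). I cross-check the positions from this view.

```bash
python3 - <<'E'
from h import *
from station import manip
d=manip.get_image("wrist");K,E=d["camera_matrix"],d["extrinsics"]
for n,uv,z in [("hend",(259,136),14),("hmid",(259,165),14),("tip",(257,235),11),("squat",(411,66),32),("runner",(295,34),36),("bottle tip",(370,170),88)]: print(n,unproj(uv,z,K,E).round(1))
E
```

```text
hend [[428.9 215.9  14. ]]
hmid [[426.2 178.9  14. ]]
tip [[416.1  78.1  11. ]]
squat [[603.8 282.3  32. ]]
runner [[475.1 323.   36. ]]
bottle tip [[541.2 180.6  88. ]]
```

```bash
python3 -m crank '[{"dp":[0,28,0],"twist":0,"jaw":90},{"dp":[0,28,0],"twist":0,"jaw":90},{"dp":[0,28,0],"twist":0,"jaw":90},{"dp":[0,28,0],"twist":0,"jaw":90},{"dp":[0,28,0],"twist":0,"jaw":90},{"dp":[0,28,0],"twist":0,"jaw":90},{"dp":[0,28,0],"twist":0,"jaw":90},{"dp":[0,10,0],"twist":0,"jaw":90}]' 40
python3 -m crank '[{"dp":[0.5,7,0],"twist":0,"jaw":90},{"dp":[0,7,0],"twist":0,"jaw":90},{"dp":[0,5,0],"twist":0,"jaw":90},{"dp":[0,3,0],"twist":0,"jaw":90},{"dp":[0,0,0],"twist":0,"jaw":90}]'
python3 -m crank '[{"dp":[0,0,0],"twist":0,"jaw":220},{"dp":[0,0,0],"twist":0,"jaw":220},{"dp":[0,0,0],"twist":0,"jaw":220},{"dp":[0,0,0],"twist":0,"jaw":220},{"dp":[0,0,0],"twist":0,"jaw":220},{"dp":[0,0,0],"twist":0,"jaw":220}]' 50
```

```text
time_s: 5.03
tcp_pos: [422.7, 179.5, 47.0]
orientation: [-0.705, 0.708, -0.028, 0.025]
wrist_force: [-0.7, 0.2, -0.6]
opening: 55.1
time_s: 5.45
tcp_pos: [425.9, 180.9, 28.7]
orientation: [0.707, -0.706, 0.027, -0.027]
wrist_force: [0.8, -0.2, 0.1]
opening: 55.3
time_s: 5.95
tcp_pos: [426.3, 181.1, 29.2]
orientation: [0.707, -0.706, 0.026, -0.028]
wrist_force: [-1.3, 0.0, 6.2]
opening: 22.9
```

```bash
python3 -m crank '[{"dp":[0,-15,0],"twist":0,"jaw":220},{"dp":[0,-25,0],"twist":0,"jaw":220},{"dp":[0,-30,0],"twist":0,"jaw":220},{"dp":[0,-30,0],"twist":0,"jaw":220},{"dp":[0,-30,0],"twist":0,"jaw":220},{"dp":[0,0,0],"twist":7,"jaw":220},{"dp":[0,0,0],"twist":6.7,"jaw":220},{"dp":[0,0,0],"twist":0,"jaw":220}]'
python3 - <<'E'
from h import *
from station import manip
go(manip,501,-176.7,36,-18.1)
d=manip.get_image("wrist"); cv2.imwrite("pics/w2.png",d["frame"][:,:,::-1])
E
```

```text
time_s: 6.62
tcp_pos: [425.5, 180.7, 158.7]
orientation: [0.698, -0.698, 0.112, -0.112]
wrist_force: [-0.1, 0.0, -1.3]
opening: 22.8
t 6.62 tcp [425.5 180.7 158.7] heading -18.2 tilt 0.05 open 22.8 F [-0.1  0.  -1.3] q [-0.73 -0.01  0.27  2.03  0.    1.12 -0.78]
dp now [ 183.5  122.5 -315.9]
twist -0.1 dp after twist [ 182.8  122.7 -316.2]
```

View pics/w2.png

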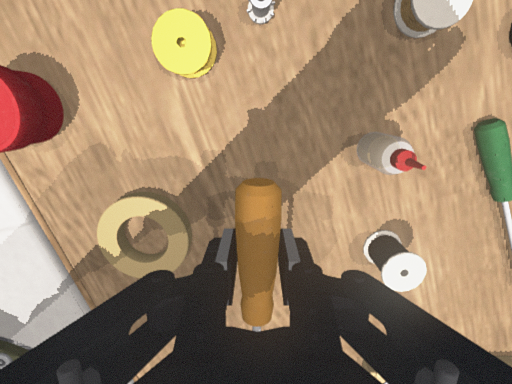

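The driver is held at its handle middle. I carry it over the trough.

```bash
python3 -m crank '[{"dp":[15.3,0,-26.3],"twist":0,"jaw":220},{"dp":[15.3,0,-26.3],"twist":0,"jaw":220},{"dp":[15.3,0,-26.3],"twist":0,"jaw":220},{"dp":[15.3,0,-26.3],"twist":0,"jaw":220},{"dp":[15.3,0,-26.3],"twist":0,"jaw":220},{"dp":[15.3,0,-26.3],"twist":0,"jaw":220},{"dp":[15.3,0,-26.3],"twist":0,"jaw":220},{"dp":[15.3,0,-26.3],"twist":0,"jaw":220}]'
python3 -m crank '[{"dp":[15.3,0,-26.3],"twist":0,"jaw":220},{"dp":[15.3,0,-26.3],"twist":0,"jaw":220},{"dp":[15.3,0,-26.3],"twist":0,"jaw":220},{"dp":[15.3,0,-26.3],"twist":0,"jaw":220},{"dp":[0,0,0],"twist":0,"jaw":220},{"dp":[0,0,0],"twist":0,"jaw":220}]'
python3 - <<'E'
from h import *
from station import manip
go(manip,501,-176.7,36,-18.1)
d=manip.get_image("wrist"); cv2.imwrite("pics/w3.png",d["frame"][:,:,::-1])
d=manip.get_image("top"); cv2.imwrite("pics/t3.png",cv2.resize(d["frame"][110:280,270:440,::-1],None,fx=3.5,fy=3.5,interpolation=cv2.INTER_CUBIC))
E
```

```text
time_s: 7.33
tcp_pos: [476.1, -58.8, 157.7]
orientation: [-0.698, 0.699, -0.11, 0.109]
wrist_force: [0.8, -0.1, 0.3]
opening: 22.5
time_s: 7.83
tcp_pos: [501.4, -178.4, 157.5]
orientation: [-0.698, 0.699, -0.112, 0.111]
wrist_force: [-0.5, 0.3, -0.4]
opening: 23.0
t 7.83 tcp [ 501.4 -178.4  157.5] heading -18.1 tilt 0.12 open 23.0 F [-0.5  0.3 -0.4] q [-0.32  0.16  0.67  1.89 -0.11  1.13  0.07]
dp now [ -0.7 121.5   1.6]
twist -0.0 dp after twist [ -0.9 121.5   1.5]
```

View pics/w3.png

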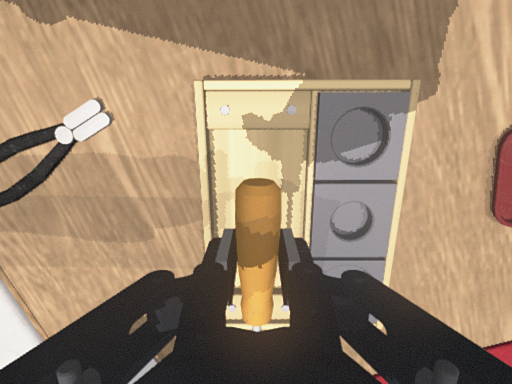

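View pics/t3.png

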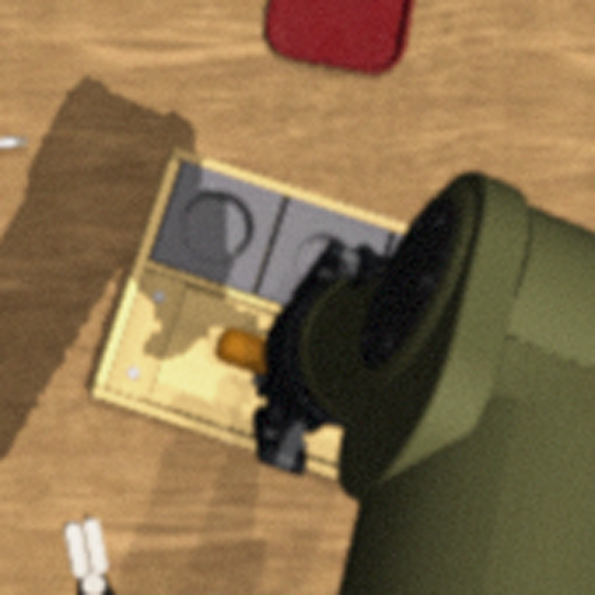

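The driver is aligned with the trough in the wrist view, with the medium well rim near (360,136) and the small one near (351,219). I cross-check the well positions and lower.

```bash
python3 - <<'E'
from h import *
from station import manip
d=manip.get_image("wrist");K,E=d["camera_matrix"],d["extrinsics"]
W=unproj([(360,136),(351,219)],24,K,E); print(W.round(1))
L=unproj([(205,84),(411,84)],24,K,E); print(L.round(1))
# predicted rims
a=np.radians(-18.1); f=caddy((490.4,-209,a))
print(proj(f([[90,80,24],[90,0,24],[90-25,80,24],[115,80,24]]),K,E).round(0), proj(f([[-46,87,18],[46,87,18],[-46,87,6],[46,87,6]]),K,E).round(0))
E
python3 -m crank '[{"dp":[-0.8,15,1.5],"twist":0,"jaw":220},{"dp":[0,25,0],"twist":0,"jaw":220},{"dp":[0,25,0],"twist":0,"jaw":220},{"dp":[0,20,0],"twist":0,"jaw":220},{"dp":[0,15,0],"twist":0,"jaw":220},{"dp":[0,10,0],"twist":0,"jaw":220},{"dp":[0,5,0],"twist":0,"jaw":220},{"dp":[0,0,0],"twist":0,"jaw":220}]'
```

```text
[[ 600.8 -158.3   24. ]
 [ 576.3 -233.    24. ]]
[[ 486.7  -76.3   24. ]
 [ 650.1 -129.3   24. ]]
[[361. 139.]
 [352. 223.]
 [332. 139.]
 [389. 139.]] [[207. 130.]
 [310. 130.]
 [209. 129.]
 [308. 129.]]
time_s: 8.65
tcp_pos: [501.4, -173.6, 42.5]
orientation: [0.699, -0.698, 0.111, -0.11]
wrist_force: [-0.0, 0.4, -0.0]
opening: 22.9
```

```bash
python3 -m crank '[{"dp":[0,3,0],"twist":0,"jaw":220},{"dp":[0,2,0],"twist":0,"jaw":220},{"dp":[0,2,0],"twist":0,"jaw":220},{"dp":[0,0,0],"twist":0,"jaw":220}]'
```

```text
time_s: 8.98
tcp_pos: [502.1, -174.6, 36.5]
orientation: [0.698, -0.698, 0.111, -0.111]
wrist_force: [-0.7, -0.3, -1.0]
opening: 22.7
```

```bash
python3 -m crank '[{"dp":[0,1,0],"twist":0,"jaw":220},{"dp":[0,0,0],"twist":0,"jaw":160},{"dp":[0,0,0],"twist":0,"jaw":120},{"dp":[0,0,0],"twist":0,"jaw":120},{"dp":[0,-10,0],"twist":0,"jaw":120},{"dp":[0,-20,0],"twist":0,"jaw":120},{"dp":[0,-30,0],"twist":0,"jaw":120},{"dp":[0,-30,0],"twist":0,"jaw":120}]'
python3 -m crank '[{"dp":[0,-40,0],"twist":0,"jaw":120},{"dp":[0,-40,0],"twist":0,"jaw":120},{"dp":[0,0,0],"twist":0,"jaw":85}]'
python3 - <<'E'
from h import *
from station import manip
go(manip,605.3,283.4,130)
d=manip.get_image("wrist"); cv2.imwrite("pics/w4.png",d["frame"][:,:,::-1])
E
```

```text
time_s: 9.65
tcp_pos: [501.1, -174.8, 126.5]
orientation: [-0.698, 0.698, -0.112, 0.111]
wrist_force: [1.3, 0.5, 0.0]
opening: 45.0
time_s: 9.9
tcp_pos: [506.0, -176.6, 214.1]
orientation: [0.699, -0.698, 0.106, -0.116]
wrist_force: [1.1, -1.0, -0.4]
opening: 55.5
t 9.9 tcp [ 506.  -176.6  214.1] heading -18.1 tilt 0.82 open 55.5 F [ 1.1 -1.  -0.4] q [-0.35  0.1   0.68  1.82 -0.07  1.23  0.04]
dp now [-49.9  84.9 467.8]
```

View pics/w4.png

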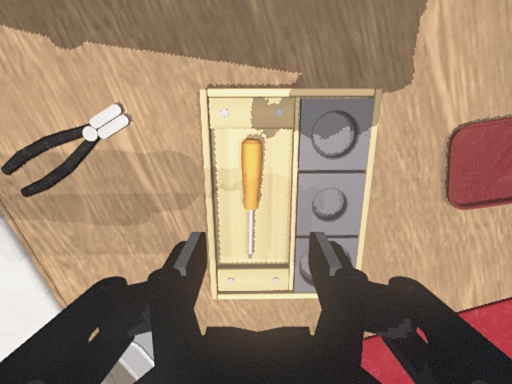

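The driver lies flat in the trough, handle (252,140)–(251,208), tip (250,255). Next is the squat spool.

```bash
python3 -m crank '[{"dp":[-3.6,0,33.4],"twist":0,"jaw":75},{"dp":[-3.6,0,33.4],"twist":0,"jaw":75},{"dp":[-3.6,0,33.4],"twist":0,"jaw":75},{"dp":[-3.6,0,33.4],"twist":0,"jaw":75},{"dp":[-3.6,0,33.4],"twist":0,"jaw":75},{"dp":[-3.6,0,33.4],"twist":0,"jaw":75},{"dp":[-3.6,0,33.4],"twist":0,"jaw":75},{"dp":[-3.6,0,33.4],"twist":0,"jaw":75}]'
python3 -m crank '[{"dp":[-3.6,0,33.4],"twist":0,"jaw":75},{"dp":[-3.6,0,33.4],"twist":0,"jaw":75},{"dp":[-3.6,0,33.4],"twist":0,"jaw":75},{"dp":[-3.6,0,33.4],"twist":0,"jaw":75},{"dp":[-3.6,0,33.4],"twist":0,"jaw":75},{"dp":[-3.6,0,33.4],"twist":0,"jaw":75},{"dp":[0,0,0],"twist":0,"jaw":75},{"dp":[0,0,0],"twist":0,"jaw":75}]'
python3 - <<'E'
from h import *
from station import manip
go(manip,605.3,283.4,41)
d=manip.get_image("wrist"); cv2.imwrite("pics/w5.png",d["frame"][:,:,::-1]);K,E=d["camera_matrix"],d["extrinsics"]
print(proj([605.3,283.4,32],K,E))
E
```

```text
time_s: 10.62
tcp_pos: [557.0, 89.7, 204.8]
orientation: [-0.698, 0.698, -0.111, 0.111]
wrist_force: [0.2, 0.2, -0.4]
opening: 60.1
time_s: 11.28
tcp_pos: [597.8, 288.3, 203.7]
orientation: [-0.698, 0.699, -0.11, 0.109]
wrist_force: [-0.2, -1.4, -0.3]
opening: 60.0
t 11.28 tcp [597.8 288.3 203.7] heading -17.8 tilt 0.13 open 60.0 F [-0.2 -1.4 -0.3] q [-0.78  0.39  0.37  1.49 -0.15  1.29 -0.7 ]
dp now [  8.9 162.7  -2.1]
[[266.57607079 178.86090228]]
```

View pics/w5.png

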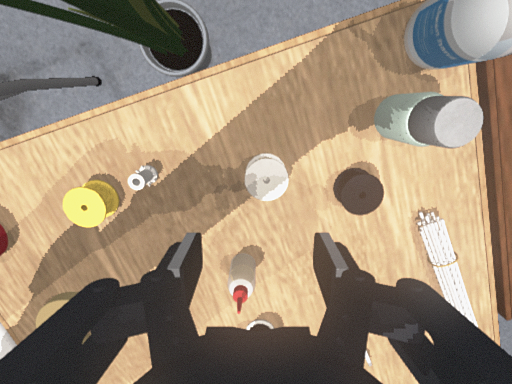

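Spool top at (267,179) matches the prediction. Descending.

```bash
python3 -m crank '[{"dp":[4.5,15,-1],"twist":0,"jaw":75},{"dp":[4.4,25,-1],"twist":0,"jaw":75},{"dp":[0,25,0],"twist":0,"jaw":75},{"dp":[0,25,0],"twist":0,"jaw":75},{"dp":[0,25,0],"twist":0,"jaw":75},{"dp":[0,20,0],"twist":0,"jaw":75},{"dp":[0,10,0],"twist":0,"jaw":75},{"dp":[0,0,0],"twist":0,"jaw":75}]'
python3 - <<'E'
from h import *
from station import manip
go(manip,605.3,283.4,41)
E
```

```text
time_s: 12.0
tcp_pos: [605.1, 277.9, 56.8]
orientation: [-0.697, 0.7, -0.113, 0.11]
wrist_force: [-1.0, 0.4, -0.6]
opening: 60.3
t 12.0 tcp [605.1 277.9  56.8] heading -18.2 tilt 0.34 open 60.3 F [-1.   0.4 -0.6] q [-0.74  0.53  0.35  1.62 -0.2   1.04 -0.65]
dp now [-1.5 15.8  5.3]
```

```bash
python3 -m crank '[{"dp":[0,0,0],"twist":0,"jaw":75},{"dp":[0,0,0],"twist":0,"jaw":75}]'
python3 - <<'E'
from h import *
from station import manip
go(manip,605.3,283.4,41)
E
```

```text
time_s: 12.17
tcp_pos: [608.0, 280.5, 61.9]
orientation: [0.699, -0.698, 0.111, -0.112]
wrist_force: [-1.0, 1.0, 0.6]
opening: 60.1
t 12.17 tcp [608.  280.5  61.9] heading -18.1 tilt 0.14 open 60.1 F [-1.   1.   0.6] q [-0.74  0.53  0.35  1.61 -0.2   1.04 -0.65]
dp now [-3.5 20.9  1.8]
```

```bash
python3 -m crank '[{"dp":[-1.7,7,1],"twist":0,"jaw":75},{"dp":[-1.7,7,0.8],"twist":0,"jaw":75},{"dp":[0,6,0],"twist":0,"jaw":75},{"dp":[0,0,0],"twist":0,"jaw":75},{"dp":[0,0,0],"twist":0,"jaw":75},{"dp":[0,0,0],"twist":0,"jaw":75}]'
python3 - <<'E'
from h import *
from station import manip
go(manip,605.3,283.4,41)
d=manip.get_image("wrist"); cv2.imwrite("pics/w6.png",d["frame"][:,:,::-1])
E
```

```text
time_s: 12.67
tcp_pos: [604.3, 283.6, 40.3]
orientation: [-0.698, 0.698, -0.111, 0.111]
wrist_force: [-0.3, 0.4, -0.3]
opening: 60.5
t 12.67 tcp [604.3 283.6  40.3] heading -18.1 tilt 0.01 open 60.5 F [-0.3  0.4 -0.3] q [-0.74  0.55  0.34  1.63 -0.21  1.   -0.65]
dp now [ 1.  -0.7  0.1]
```

View pics/w6.png

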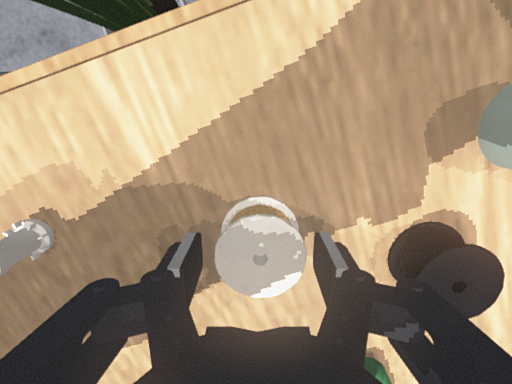

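```bash
python3 -m crank '[{"dp":[0,0,0],"twist":0,"jaw":150},{"dp":[0,0,0],"twist":0,"jaw":150},{"dp":[0,0,0],"twist":0,"jaw":150},{"dp":[0,0,0],"twist":0,"jaw":150},{"dp":[0,0,0],"twist":0,"jaw":150}]' 30
python3 -m crank '[{"dp":[0,-8,0],"twist":0,"jaw":150},{"dp":[0,-20,0],"twist":0,"jaw":150},{"dp":[0,-25,0],"twist":0,"jaw":150},{"dp":[0,-30,0],"twist":0,"jaw":150},{"dp":[0,-30,0],"twist":0,"jaw":150},{"dp":[0,-20,0],"twist":0,"jaw":150},{"dp":[0,0,0],"twist":0,"jaw":150},{"dp":[0,0,0],"twist":0,"jaw":150}]'
python3 - <<'E'
from h import *
from station import manip
a=np.radians(-18.1);f=caddy((576.1,-235.5,a)); print(f([[0,80,0],[0,0,0],[0,-80,0]]).round(1))
go(manip,*f([[0,-80,0]])[0][:2],120)
d=manip.get_image("wrist"); cv2.imwrite("pics/w7.png",d["frame"][:,:,::-1])
E
```

```text
time_s: 13.13
tcp_pos: [604.7, 283.8, 41.0]
orientation: [0.699, -0.698, 0.111, -0.111]
wrist_force: [-0.8, 0.2, 3.4]
opening: 45.8
time_s: 13.8
tcp_pos: [604.7, 283.9, 175.0]
orientation: [0.699, -0.698, 0.11, -0.112]
wrist_force: [-1.0, -0.3, -0.1]
opening: 46.1
[[ 601.  -159.5    0. ]
 [ 576.1 -235.5    0. ]
 [ 551.2 -311.5    0. ]]
t 13.8 tcp [604.7 283.9 175. ] heading -18.1 tilt 0.15 open 46.1 F [-1.  -0.3 -0.1] q [-0.76  0.42  0.38  1.52 -0.16  1.23 -0.68]
dp now [ 133.9   53.9 -582.7]
```

View pics/w7.png

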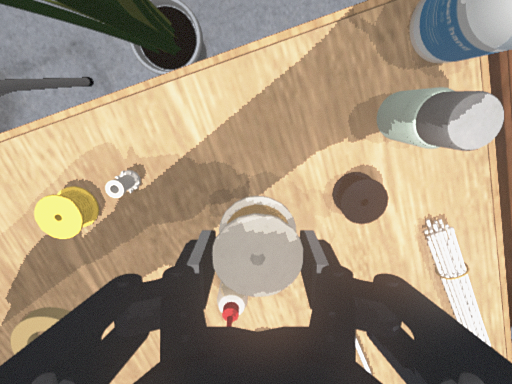

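The spool is held upright. Carrying it to the large well.

```bash
python3 -m crank '[{"dp":[4,0,-17],"twist":0,"jaw":150},{"dp":[6,0,-26],"twist":0,"jaw":150},{"dp":[6.7,0,-29.1],"twist":0,"jaw":150},{"dp":[6.7,0,-29.1],"twist":0,"jaw":150},{"dp":[6.7,0,-29.1],"twist":0,"jaw":150},{"dp":[6.7,0,-29.1],"twist":0,"jaw":150},{"dp":[6.7,0,-29.1],"twist":0,"jaw":150},{"dp":[6.7,0,-29.1],"twist":0,"jaw":150}]'
python3 -m crank '[{"dp":[6.7,0,-29.1],"twist":0,"jaw":150},{"dp":[6.7,0,-29.1],"twist":0,"jaw":150},{"dp":[6.7,0,-29.1],"twist":0,"jaw":150},{"dp":[6.7,0,-29.1],"twist":0,"jaw":150},{"dp":[6.7,0,-29.1],"twist":0,"jaw":150},{"dp":[6.7,0,-29.1],"twist":0,"jaw":150},{"dp":[6.7,0,-29.1],"twist":0,"jaw":150},{"dp":[6.7,0,-29.1],"twist":0,"jaw":150}]'
python3 -m crank '[{"dp":[6.7,0,-29.1],"twist":0,"jaw":150},{"dp":[6.7,0,-29.1],"twist":0,"jaw":150},{"dp":[6.7,0,-27],"twist":0,"jaw":150},{"dp":[3,0,-18],"twist":0,"jaw":150},{"dp":[0,0,0],"twist":0,"jaw":150},{"dp":[0,0,0],"twist":0,"jaw":150}]'
python3 - <<'E'
from h import *
from station import manip
a=np.radians(-18.1);f=caddy((576.1,-235.5,a))
go(manip,*f([[0,-80,0]])[0][:2],120)
d=manip.get_image("wrist"); cv2.imwrite("pics/w8.png",d["frame"][:,:,::-1]);K,E=d["camera_matrix"],d["extrinsics"]
print(proj(f([[0,80,24],[0,0,24],[0,-80,24],[50,121,24],[-135,121,24]]),K,E).round(0))
E
```

```text
time_s: 14.52
tcp_pos: [582.5, 58.3, 171.5]
orientation: [-0.698, 0.699, -0.113, 0.11]
wrist_force: [1.2, -0.1, -0.3]
opening: 45.7
time_s: 15.18
tcp_pos: [560.7, -178.9, 171.6]
orientation: [-0.698, 0.698, -0.113, 0.11]
wrist_force: [1.6, -0.8, -0.7]
opening: 45.5
time_s: 15.68
tcp_pos: [550.5, -283.9, 171.7]
orientation: [0.698, -0.698, 0.114, -0.111]
wrist_force: [0.7, -0.1, -0.9]
opening: 45.6
t 15.68 tcp [ 550.5 -283.9  171.7] heading -18.3 tilt 0.19 open 45.6 F [ 0.7 -0.1 -0.9] q [-0.09  0.36  0.65  1.66 -0.23  1.21  0.29]
dp now [  9.5  51.7 -26. ]
[[269.  29.]
 [269. 126.]
 [268. 208.]
 [333. -30.]
 [100. -29.]]
```

View pics/w8.png

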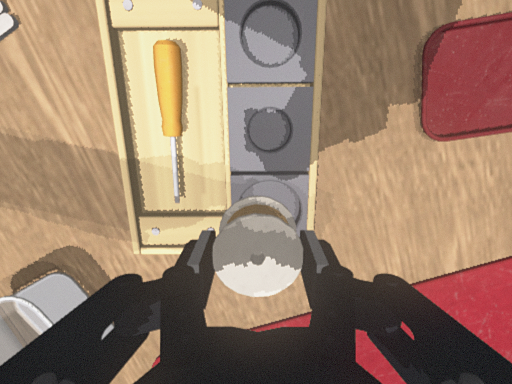

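The wells sit at (270,33), (269,130) and below the spool, about 2–3 mm further to −y than assumed. I'll use the small-well centre (575.9,−237.3).

```bash
python3 -m crank '[{"dp":[5,0,-14],"twist":0,"jaw":150},{"dp":[5,0,-14],"twist":0,"jaw":150},{"dp":[0,0,0],"twist":0,"jaw":150},{"dp":[0,0,0],"twist":0,"jaw":150},{"dp":[0,0,0],"twist":0,"jaw":150}]'
python3 - <<'E'
from h import *
from station import manip
a=np.radians(-18.1);f=caddy((575.9,-237.3,a))
go(manip,*f([[0,-80,0]])[0][:2],120)
d=manip.get_image("wrist");K,E=d["camera_matrix"],d["extrinsics"]
cv2.imwrite("pics/w9.png",d["frame"][:,:,::-1])
print(proj(f([[0,80,24],[0,0,24],[0,-80,24]]),K,E).round(0))
E
```

```text
time_s: 16.15
tcp_pos: [554.1, -309.7, 172.7]
orientation: [0.699, -0.698, 0.111, -0.11]
wrist_force: [-0.0, 0.1, 1.3]
opening: 45.8
t 16.15 tcp [ 554.1 -309.7  172.7] heading -18.0 tilt 0.11 open 45.8 F [-0.   0.1  1.3] q [-0.04  0.39  0.65  1.62 -0.25  1.22  0.34]
dp now [-1.7 52.7 -4.4]
[[257.  -0.]
 [257. 102.]
 [257. 187.]]
```

View pics/w9.png

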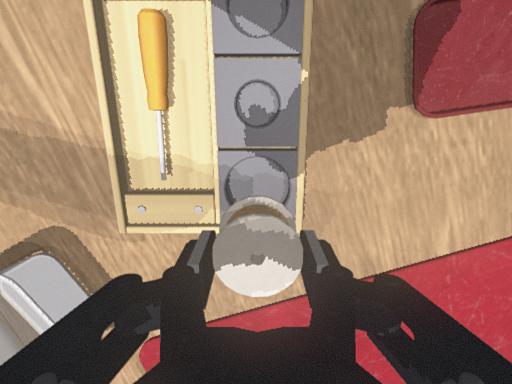

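The well centres match the prediction, small (258,103) against (257,102). Lowering to just above the well.

```bash
python3 -m crank '[{"dp":[-1.5,20,-3.5],"twist":0,"jaw":150},{"dp":[0,25,0],"twist":0,"jaw":150},{"dp":[0,25,0],"twist":0,"jaw":150},{"dp":[0,20,0],"twist":0,"jaw":150},{"dp":[0,10,0],"twist":0,"jaw":150},{"dp":[0,0,0],"twist":0,"jaw":150},{"dp":[0,0,0],"twist":0,"jaw":150},{"dp":[0,0,0],"twist":0,"jaw":150}]'
python3 - <<'E'
from h import *
from station import manip
a=np.radians(-18.1);f=caddy((575.9,-237.3,a))
go(manip,*f([[0,-80,0]])[0][:2],51)
d=manip.get_image("wrist");K,E=d["camera_matrix"],d["extrinsics"]
cv2.imwrite("pics/w10.png",d["frame"][:,:,::-1])
print(proj(f([[0,80,24],[0,0,24],[0,-80,24]]),K,E).round(0))
E
```

```text
time_s: 16.87
tcp_pos: [552.4, -314.8, 74.9]
orientation: [-0.698, 0.699, -0.11, 0.112]
wrist_force: [0.4, -0.7, -0.1]
opening: 45.7
t 16.87 tcp [ 552.4 -314.8   74.9] heading -18.0 tilt 0.14 open 45.7 F [ 0.4 -0.7 -0.1] q [-0.    0.49  0.61  1.7  -0.32  1.05  0.4 ]
dp now [-1.8 23.9  1. ]
[[256. -86.]
 [256.  90.]
 [256. 222.]]
```

View pics/w10.png

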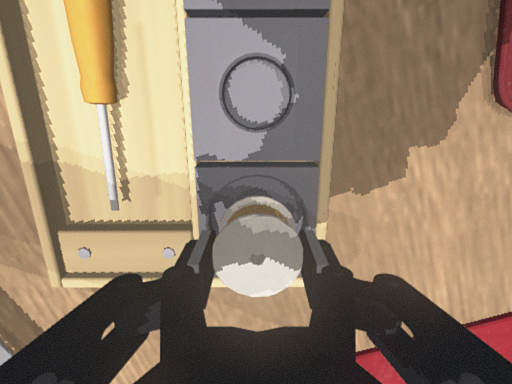

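```bash
python3 -m crank '[{"dp":[-0.7,8,0],"twist":0,"jaw":150},{"dp":[0,6,0],"twist":0,"jaw":150},{"dp":[0,4,0],"twist":0,"jaw":150},{"dp":[0,3,0],"twist":0,"jaw":150},{"dp":[0,2,0],"twist":0,"jaw":150},{"dp":[0,0,0],"twist":0,"jaw":150},{"dp":[0,0,0],"twist":0,"jaw":150}]'
```

```text
time_s: 17.5
tcp_pos: [550.4, -314.1, 51.0]
orientation: [0.699, -0.698, 0.111, -0.111]
wrist_force: [-1.9, 2.0, 6.8]
opening: 45.9
```

Contact at the expected z=51. Releasing.

```bash
python3 -m crank '[{"dp":[0,0,0],"twist":0,"jaw":110},{"dp":[0,0,0],"twist":0,"jaw":75},{"dp":[0,0,0],"twist":0,"jaw":75},{"dp":[0,0,0],"twist":0,"jaw":75},{"dp":[0,-10,0],"twist":0,"jaw":75},{"dp":[0,-20,0],"twist":0,"jaw":75},{"dp":[0,-30,0],"twist":0,"jaw":75},{"dp":[0,-30,0],"twist":0,"jaw":75}]'
python3 -m crank '[{"dp":[0,-40,10],"twist":0,"jaw":75},{"dp":[0,-40,20],"twist":0,"jaw":75},{"dp":[0,0,30],"twist":0,"jaw":85},{"dp":[0,0,0],"twist":0,"jaw":85},{"dp":[0,0,0],"twist":0,"jaw":85}]'
python3 - <<'E'
from h import *
from station import manip
go(manip,541.8,174.5,49)
d=manip.get_image("wrist");K,E=d["camera_matrix"],d["extrinsics"]
cv2.imwrite("pics/w11.png",d["frame"][:,:,::-1])
d=manip.get_image("side"); cv2.imwrite("pics/s11.png",cv2.resize(d["frame"][130:230,220:340,::-1],None,fx=5,fy=5,interpolation=cv2.INTER_CUBIC))
E
```

```text
time_s: 18.17
tcp_pos: [550.1, -314.2, 141.2]
orientation: [0.698, -0.698, 0.112, -0.111]
wrist_force: [0.5, 0.8, 0.4]
opening: 60.3
time_s: 18.58
tcp_pos: [570.3, -256.2, 218.9]
orientation: [0.699, -0.698, 0.109, -0.11]
wrist_force: [0.0, -0.1, -0.1]
opening: 56.7
t 18.58 tcp [ 570.3 -256.2  218.9] heading -17.8 tilt 0.14 open 56.7 F [ 0.  -0.1 -0.1] q [-0.14  0.33  0.65  1.59 -0.2   1.29  0.23]
dp now [-159.4  170.2  401.1]
```

View pics/w11.png

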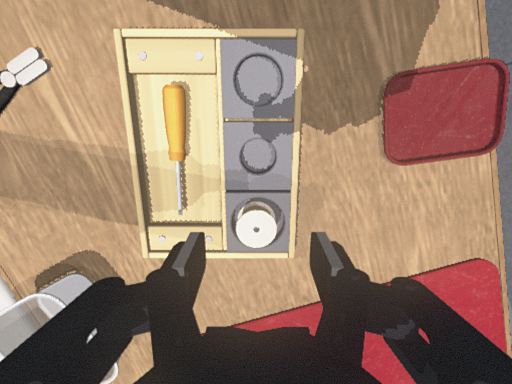

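View pics/s11.png

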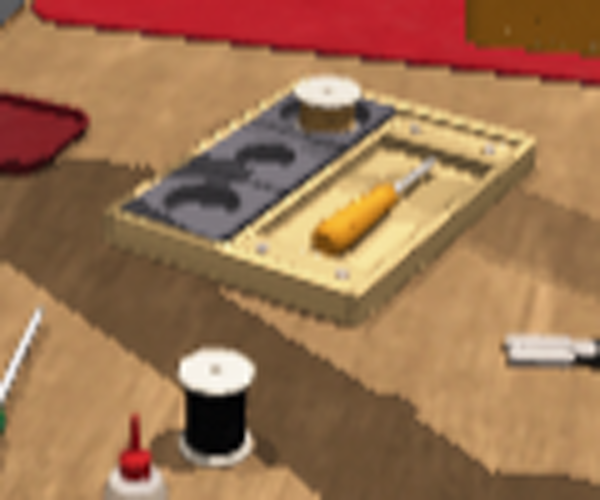

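The spool is upright in the large well. Next, the bottle.

```bash
python3 -m crank '[{"dp":[-12,0,30],"twist":0,"jaw":100},{"dp":[-12,0,30],"twist":0,"jaw":100},{"dp":[-12,0,30],"twist":0,"jaw":100},{"dp":[-12,0,30],"twist":0,"jaw":100},{"dp":[-12,0,30],"twist":0,"jaw":100},{"dp":[-12,0,30],"twist":0,"jaw":100},{"dp":[-12,0,30],"twist":0,"jaw":100},{"dp":[-12,0,30],"twist":0,"jaw":100}]'
python3 -m crank '[{"dp":[-12,0,30],"twist":0,"jaw":100},{"dp":[-12,0,30],"twist":0,"jaw":100},{"dp":[-12,0,30],"twist":0,"jaw":100},{"dp":[-12,0,30],"twist":0,"jaw":100},{"dp":[-12,0,30],"twist":0,"jaw":100},{"dp":[0,0,0],"twist":0,"jaw":100},{"dp":[0,0,0],"twist":0,"jaw":100},{"dp":[0,0,0],"twist":0,"jaw":100}]'
python3 - <<'E'
from h import *
from station import manip
go(manip,541.8,174.5,49)
d=manip.get_image("wrist");K,E=d["camera_matrix"],d["extrinsics"]
cv2.imwrite("pics/w12.png",d["frame"][:,:,::-1])
print(proj([[541.8,174.5,0],[541.8,174.5,56],[541.8,174.5,90]],K,E).round(0))
E
```

```text
time_s: 19.35
tcp_pos: [551.4, -1.0, 217.2]
orientation: [-0.698, 0.698, -0.112, 0.112]
wrist_force: [0.5, 0.2, -0.7]
opening: 51.9
time_s: 20.02
tcp_pos: [541.8, 158.6, 217.1]
orientation: [-0.698, 0.699, -0.112, 0.112]
wrist_force: [1.0, -0.9, -0.3]
opening: 51.9
t 20.02 tcp [541.8 158.6 217.1] heading -18.2 tilt 0.1 open 51.9 F [ 1.  -0.9 -0.3] q [-0.68  0.17  0.39  1.73 -0.07  1.26 -0.59]
dp now [ -5.  168.1  15.4]
[[254. 155.]
 [253. 165.]
 [253. 173.]]
```

View pics/w12.png

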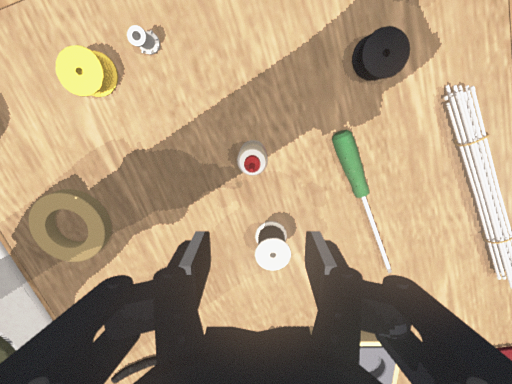

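```bash
python3 -m crank '[{"dp":[-2.8,15,9],"twist":0,"jaw":100},{"dp":[-2.8,25,9],"twist":0,"jaw":100},{"dp":[0,25,0],"twist":0,"jaw":100},{"dp":[0,20,0],"twist":0,"jaw":100},{"dp":[0,0,0],"twist":0,"jaw":100},{"dp":[0,0,0],"twist":0,"jaw":100},{"dp":[0,0,0],"twist":0,"jaw":100}]'
python3 - <<'E'
from h import *
from station import manip
go(manip,541.8,177,49)
d=manip.get_image("wrist");K,E=d["camera_matrix"],d["extrinsics"]
cv2.imwrite("pics/w13.png",d["frame"][:,:,::-1])
print(proj([[541.8,177,0],[541.8,177,56],[541.8,177,90]],K,E).round(0))
E
```

```text
time_s: 20.65
tcp_pos: [543.0, 178.2, 134.0]
orientation: [0.698, -0.698, 0.111, -0.112]
wrist_force: [0.8, 0.3, 0.8]
opening: 51.7
t 20.65 tcp [543.  178.2 134. ] heading -18.2 tilt 0.11 open 51.7 F [0.8 0.3 0.8] q [-0.69  0.25  0.37  1.81 -0.1   1.09 -0.6 ]
dp now [-0.9 85.  -1.6]
[[257. 189.]
 [257. 210.]
 [258. 230.]]
```

View pics/w13.png

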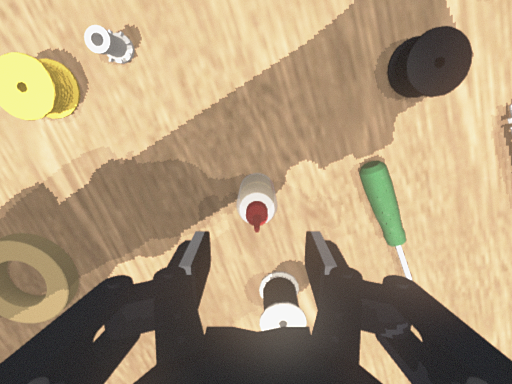

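```bash
python3 -m crank '[{"dp":[-0.8,15,-0.8],"twist":0,"jaw":100},{"dp":[0,20,0],"twist":0,"jaw":100},{"dp":[0,20,0],"twist":0,"jaw":100},{"dp":[0,15,0],"twist":0,"jaw":100},{"dp":[0,10,0],"twist":0,"jaw":100},{"dp":[0,4,0],"twist":0,"jaw":100},{"dp":[0,0,0],"twist":0,"jaw":100},{"dp":[0,0,0],"twist":0,"jaw":100}]'
python3 - <<'E'
from h import *
from station import manip
go(manip,541.9,177.5,50)
d=manip.get_image("wrist")
cv2.imwrite("pics/w14.png",d["frame"][:,:,::-1])
E
```

```text
time_s: 21.37
tcp_pos: [541.8, 179.0, 49.7]
orientation: [0.699, -0.698, 0.111, -0.112]
wrist_force: [0.3, 0.1, 0.2]
opening: 51.8
t 21.37 tcp [541.8 179.   49.7] heading -18.1 tilt 0.11 open 51.8 F [0.3 0.1 0.2] q [-0.67  0.36  0.36  1.88 -0.15  0.93 -0.56]
dp now [ 0.6 -0.3 -1.4]
```

View pics/w14.png

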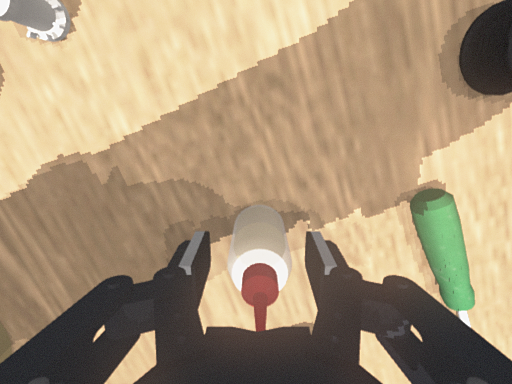

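Bottle centred between the jaws at (260,265). Gripping.

```bash
python3 -m crank '[{"dp":[0,0,0],"twist":0,"jaw":200},{"dp":[0,0,0],"twist":0,"jaw":200},{"dp":[0,0,0],"twist":0,"jaw":200},{"dp":[0,0,0],"twist":0,"jaw":200},{"dp":[0,0,0],"twist":0,"jaw":200}]' 35
python3 -m crank '[{"dp":[0,-8,0],"twist":0,"jaw":200},{"dp":[0,-20,0],"twist":0,"jaw":200},{"dp":[0,-25,0],"twist":0,"jaw":200},{"dp":[0,-30,0],"twist":0,"jaw":200},{"dp":[0,-30,0],"twist":0,"jaw":200},{"dp":[0,-15,0],"twist":0,"jaw":200},{"dp":[0,0,0],"twist":0,"jaw":200},{"dp":[0,0,0],"twist":0,"jaw":200}]'
python3 - <<'E'
from h import *
from station import manip
a=np.radians(-18.1);f=caddy((575.9,-237.3,a)); t=f([[0,80,0]])[0]
go(manip,t[0],t[1],60)
d=manip.get_image("wrist")
cv2.imwrite("pics/w15.png",d["frame"][:,:,::-1])
E
```

```text
time_s: 21.83
tcp_pos: [541.7, 179.2, 49.8]
orientation: [0.699, -0.698, 0.11, -0.112]
wrist_force: [-0.8, -0.2, 7.2]
opening: 30.4
time_s: 22.5
tcp_pos: [541.0, 179.0, 177.3]
orientation: [0.699, -0.698, 0.111, -0.111]
wrist_force: [0.4, 0.5, -0.9]
opening: 30.4
t 22.5 tcp [541.  179.  177.3] heading -18.1 tilt 0.09 open 30.4 F [ 0.4  0.5 -0.9] q [-0.7   0.21  0.38  1.77 -0.08  1.18 -0.61]
dp now [ 162.3  117.  -305.1]
```

View pics/w15.png

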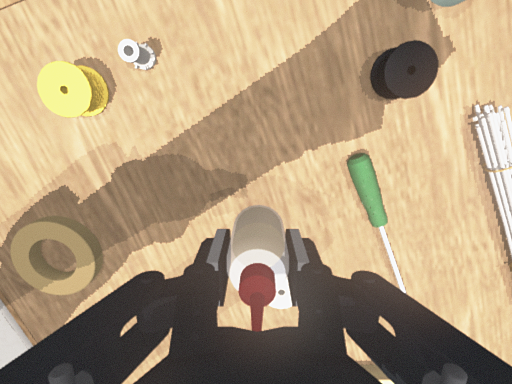

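```bash
python3 -m crank '[{"dp":[8,0,-15],"twist":0,"jaw":200},{"dp":[12,0,-23],"twist":0,"jaw":200},{"dp":[13,0,-24.5],"twist":0,"jaw":200},{"dp":[13,0,-24.5],"twist":0,"jaw":200},{"dp":[13,0,-24.5],"twist":0,"jaw":200},{"dp":[13,0,-24.5],"twist":0,"jaw":200},{"dp":[13,0,-24.5],"twist":0,"jaw":200},{"dp":[13,0,-24.5],"twist":0,"jaw":200}]'
python3 -m crank '[{"dp":[13,0,-24.5],"twist":0,"jaw":200},{"dp":[13,0,-24.5],"twist":0,"jaw":200},{"dp":[13,0,-24.5],"twist":0,"jaw":200},{"dp":[13,0,-23],"twist":0,"jaw":200},{"dp":[12,0,-22],"twist":0,"jaw":200},{"dp":[0,0,0],"twist":0,"jaw":200},{"dp":[0,0,0],"twist":0,"jaw":200},{"dp":[0,0,0],"twist":0,"jaw":200}]'
python3 - <<'E'
from h import *
from station import manip
a=np.radians(-18.1);f=caddy((575.9,-237.3,a)); t=f([[0,80,0]])[0]
go(manip,t[0],t[1],60)
d=manip.get_image("wrist");K,E=d["camera_matrix"],d["extrinsics"]
cv2.imwrite("pics/w16.png",d["frame"][:,:,::-1])
print(proj(f([[0,80,24],[50.5,121,24],[-134.5,121,24]]),K,E).round(0))
E
```

```text
time_s: 23.22
tcp_pos: [575.3, -28.7, 174.4]
orientation: [-0.698, 0.699, -0.112, 0.11]
wrist_force: [0.1, -0.5, 0.0]
opening: 30.4
time_s: 23.88
tcp_pos: [599.8, -159.0, 174.7]
orientation: [0.699, -0.698, 0.112, -0.11]
wrist_force: [-0.3, -0.0, -0.9]
opening: 30.4
t 23.88 tcp [ 599.8 -159.   174.7] heading -18.1 tilt 0.19 open 30.4 F [-0.3 -0.  -0.9] q [-0.25  0.34  0.57  1.65 -0.2   1.21  0.05]
dp now [  2.  114.7  -1.9]
[[260. 184.]
 [314. 142.]
 [118. 142.]]
```

View pics/w16.png

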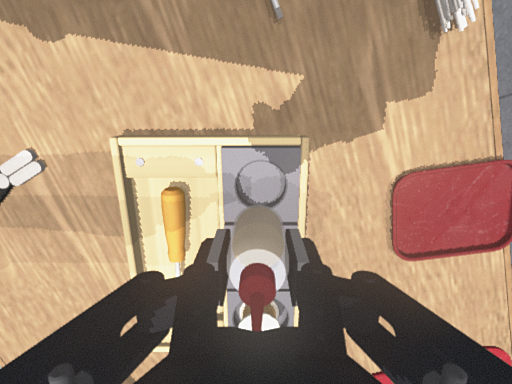

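The medium well rim is at (261,183), predicted (260,184). Descending.

```bash
python3 -m crank '[{"dp":[1.5,20,-1.5],"twist":0,"jaw":200},{"dp":[0,25,0],"twist":0,"jaw":200},{"dp":[0,25,0],"twist":0,"jaw":200},{"dp":[0,15,0],"twist":0,"jaw":200},{"dp":[0,8,0],"twist":0,"jaw":200},{"dp":[0,0,0],"twist":0,"jaw":200},{"dp":[0,0,0],"twist":0,"jaw":200},{"dp":[0,0,0],"twist":0,"jaw":200}]'
python3 - <<'E'
from h import *
from station import manip
a=np.radians(-18.1);f=caddy((575.9,-237.3,a)); t=f([[0,80,0]])[0]
go(manip,t[0],t[1],60)
d=manip.get_image("wrist");K,E=d["camera_matrix"],d["extrinsics"]
cv2.imwrite("pics/w17.png",d["frame"][:,:,::-1])
print(proj(f([[0,80,24],[0,105,24],[50.5,121,24],[-134.5,121,24]]),K,E).round(0))
E
```

```text
time_s: 24.6
tcp_pos: [602.6, -161.6, 84.9]
orientation: [0.698, -0.698, 0.11, -0.112]
wrist_force: [0.1, 0.3, -1.1]
opening: 30.0
t 24.6 tcp [ 602.6 -161.6   84.9] heading -18.0 tilt 0.13 open 30.0 F [ 0.1  0.3 -1.1] q [-0.22  0.44  0.54  1.72 -0.26  1.05  0.1 ]
dp now [-1.9 24.9 -0.3]
[[256. 218.]
 [256. 182.]
 [335. 158.]
 [ 45. 158.]]
```

View pics/w17.png

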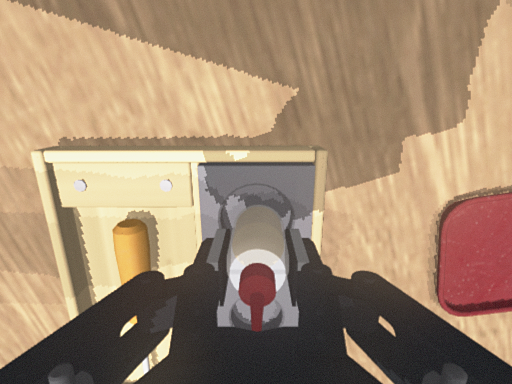

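```bash
python3 -m crank '[{"dp":[-1,8,0],"twist":0,"jaw":200},{"dp":[0,6,0],"twist":0,"jaw":200},{"dp":[0,4,0],"twist":0,"jaw":200},{"dp":[0,3,0],"twist":0,"jaw":200},{"dp":[0,2,0],"twist":0,"jaw":200},{"dp":[0,1,0],"twist":0,"jaw":200},{"dp":[0,0,0],"twist":0,"jaw":200},{"dp":[0,0,0],"twist":0,"jaw":200}]'
```

```text
time_s: 25.32
tcp_pos: [600.5, -161.5, 59.9]
orientation: [0.698, -0.698, 0.111, -0.111]
wrist_force: [-2.7, -0.3, 3.2]
opening: 30.3
```

```bash
python3 -m crank '[{"dp":[0,0,0],"twist":0,"jaw":150},{"dp":[0,0,0],"twist":0,"jaw":110},{"dp":[0,0,0],"twist":0,"jaw":110},{"dp":[0,0,0],"twist":0,"jaw":110},{"dp":[0,-10,0],"twist":0,"jaw":110},{"dp":[0,-20,0],"twist":0,"jaw":110},{"dp":[0,-30,0],"twist":0,"jaw":110},{"dp":[0,-30,0],"twist":0,"jaw":110}]'
python3 -m crank '[{"dp":[0,-30,0],"twist":0,"jaw":110},{"dp":[0,-30,0],"twist":0,"jaw":110},{"dp":[0,0,0],"twist":0,"jaw":110},{"dp":[0,0,0],"twist":0,"jaw":110}]'
python3 - <<'E'
from h import *
from station import manip
go(manip,475.4,323.8,44)
d=manip.get_image("wrist");K,E=d["camera_matrix"],d["extrinsics"]
cv2.imwrite("pics/w18.png",d["frame"][:,:,::-1])
E
```

```text
time_s: 25.98
tcp_pos: [600.1, -161.5, 150.6]
orientation: [-0.698, 0.698, -0.112, 0.111]
wrist_force: [1.4, -0.4, 0.1]
opening: 48.6
time_s: 26.32
tcp_pos: [602.0, -162.1, 212.7]
orientation: [0.698, -0.698, 0.109, -0.113]
wrist_force: [0.2, 0.2, -1.6]
opening: 48.3
t 26.32 tcp [ 602.  -162.1  212.7] heading -18.1 tilt 0.31 open 48.3 F [ 0.2  0.2 -1.6] q [-0.25  0.31  0.58  1.6  -0.18  1.27  0.04]
dp now [-272.1  167.8  422.4]
```

View pics/w18.png

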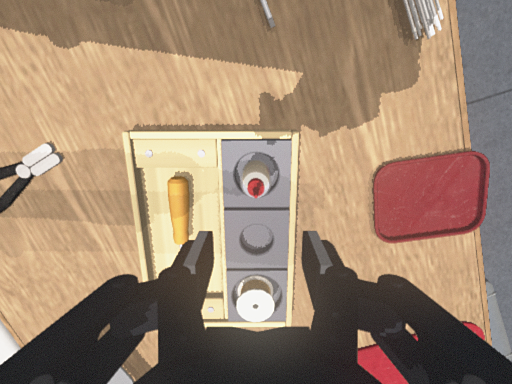

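Bottle upright in the medium well at (255,180). Next, the runner.

```bash
python3 -m crank '[{"dp":[-18,0,28],"twist":0,"jaw":130},{"dp":[-18,0,28],"twist":0,"jaw":130},{"dp":[-18,0,28],"twist":0,"jaw":130},{"dp":[-18,0,28],"twist":0,"jaw":130},{"dp":[-18,0,28],"twist":0,"jaw":130},{"dp":[-18,0,28],"twist":0,"jaw":130},{"dp":[-18,0,28],"twist":0,"jaw":130},{"dp":[-18,0,28],"twist":0,"jaw":130}]'
python3 -m crank '[{"dp":[-18,0,28],"twist":0,"jaw":130},{"dp":[-18,0,28],"twist":0,"jaw":130},{"dp":[-18,0,28],"twist":0,"jaw":130},{"dp":[-18,0,28],"twist":0,"jaw":130},{"dp":[-18,0,28],"twist":0,"jaw":130},{"dp":[-18,0,28],"twist":0,"jaw":130},{"dp":[-18,0,28],"twist":0,"jaw":130},{"dp":[0,0,0],"twist":0,"jaw":130}]'
python3 -m crank '[{"dp":[0,0,0],"twist":0,"jaw":130},{"dp":[0,0,0],"twist":0,"jaw":130}]'
python3 - <<'E'
from h import *
from station import manip
go(manip,475.4,323.8,44)
d=manip.get_image("wrist");K,E=d["camera_matrix"],d["extrinsics"]
cv2.imwrite("pics/w19.png",d["frame"][:,:,::-1])
print(proj([[475.4,323.8,36],[475.4,323.8,0]],K,E).round(0))
E
```

```text
time_s: 27.03
tcp_pos: [531.7, 97.5, 208.3]
orientation: [-0.698, 0.699, -0.112, 0.11]
wrist_force: [0.8, 0.3, -1.1]
opening: 42.2
time_s: 27.7
tcp_pos: [469.5, 329.5, 207.7]
orientation: [0.699, -0.698, 0.109, -0.106]
wrist_force: [-1.9, 0.8, 0.3]
opening: 41.4
time_s: 27.87
tcp_pos: [473.9, 320.6, 208.3]
orientation: [-0.697, 0.699, -0.111, 0.111]
wrist_force: [1.1, -0.2, -1.0]
opening: 41.8
t 27.87 tcp [473.9 320.6 208.3] heading -18.1 tilt 0.16 open 41.8 F [ 1.1 -0.2 -1. ] q [-0.87  0.19  0.25  1.72 -0.05  1.24 -0.92]
dp now [  0.5 164.3   3.9]
[[259. 173.]
 [258. 166.]]
```

View pics/w19.png

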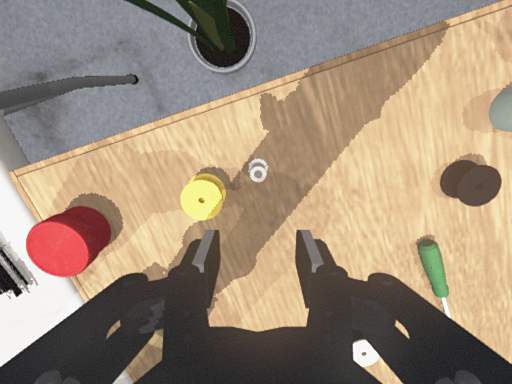

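The runner top is at (258,173) as predicted. The yellow spool at (203,198) is close to the left finger's path, so I turn the jaws 42° away first.

```bash
python3 -m crank '[{"dp":[0,0,0],"twist":7,"jaw":130},{"dp":[0,0,0],"twist":7,"jaw":130},{"dp":[0,0,0],"twist":7,"jaw":130},{"dp":[0,0,0],"twist":7,"jaw":130},{"dp":[0,0,0],"twist":7,"jaw":130},{"dp":[0,0,0],"twist":7,"jaw":130},{"dp":[0,0,0],"twist":0,"jaw":130},{"dp":[0,0,0],"twist":0,"jaw":130}]'
python3 - <<'E'
from h import *
from station import manip
go(manip,475.4,323.8,44)
E
```

```text
time_s: 28.58
tcp_pos: [474.8, 320.1, 209.5]
orientation: [-0.612, 0.612, -0.354, 0.354]
wrist_force: [0.0, 0.1, -0.3]
opening: 41.8
t 28.58 tcp [474.8 320.1 209.5] heading -60.0 tilt 0.02 open 41.8 F [ 0.   0.1 -0.3] q [-0.92  0.19  0.32  1.72 -0.06  1.24 -1.64]
dp now [ -3.  165.5   2.4]
```

```bash
python3 -m crank '[{"dp":[-2.7,15,2.2],"twist":0,"jaw":130},{"dp":[0,25,0],"twist":0,"jaw":130},{"dp":[0,25,0],"twist":0,"jaw":130},{"dp":[0,25,0],"twist":0,"jaw":130},{"dp":[0,25,0],"twist":0,"jaw":130},{"dp":[0,15,0],"twist":0,"jaw":130},{"dp":[0,0,0],"twist":0,"jaw":130},{"dp":[0,0,0],"twist":0,"jaw":130}]'
python3 - <<'E'
from h import *
from station import manip
go(manip,475.4,323.8,44)
d=manip.get_image("wrist");K,E=d["camera_matrix"],d["extrinsics"]
cv2.imwrite("pics/w20.png",d["frame"][:,:,::-1])
print(proj([[475.4,323.8,36],[475.4,323.8,0]],K,E).round(0))
E
```

```text
time_s: 29.25
tcp_pos: [474.8, 324.1, 79.1]
orientation: [-0.612, 0.613, -0.354, 0.353]
wrist_force: [-0.1, 0.8, 0.3]
opening: 42.0
t 29.25 tcp [474.8 324.1  79.1] heading -60.0 tilt 0.1 open 42.0 F [-0.1  0.8  0.3] q [-0.91  0.32  0.3   1.84 -0.11  0.99 -1.6 ]
dp now [ 0.5 35.1  0.5]
[[259. 227.]
 [258. 207.]]
```

View pics/w20.png

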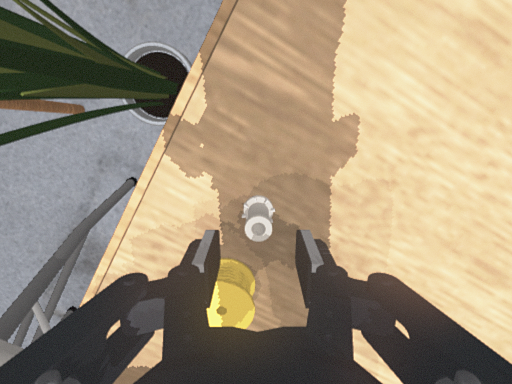

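```bash
python3 -m crank '[{"dp":[0.5,12,0.3],"twist":0,"jaw":130},{"dp":[0,12,0],"twist":0,"jaw":130},{"dp":[0,8,0],"twist":0,"jaw":130},{"dp":[0,4,0],"twist":0,"jaw":130},{"dp":[0,0,0],"twist":0,"jaw":130},{"dp":[0,0,0],"twist":0,"jaw":130}]'
python3 -m crank '[{"dp":[0,0,0],"twist":0,"jaw":240},{"dp":[0,0,0],"twist":0,"jaw":240},{"dp":[0,0,0],"twist":0,"jaw":240},{"dp":[0,0,0],"twist":0,"jaw":240},{"dp":[0,0,0],"twist":0,"jaw":240},{"dp":[0,0,0],"twist":0,"jaw":240}]' 25
python3 -m crank '[{"dp":[0,-8,0],"twist":0,"jaw":240},{"dp":[0,-20,0],"twist":0,"jaw":240},{"dp":[0,-30,0],"twist":0,"jaw":240},{"dp":[0,-30,0],"twist":0,"jaw":240},{"dp":[0,-30,0],"twist":0,"jaw":240},{"dp":[0,-22,0],"twist":0,"jaw":240},{"dp":[0,0,0],"twist":0,"jaw":240},{"dp":[0,0,0],"twist":0,"jaw":240}]'
python3 -m crank '[{"dp":[0,0,0],"twist":-7,"jaw":240},{"dp":[0,0,0],"twist":-7,"jaw":240},{"dp":[0,0,0],"twist":-7,"jaw":240},{"dp":[0,0,0],"twist":-7,"jaw":240},{"dp":[0,0,0],"twist":-7,"jaw":240},{"dp":[0,0,0],"twist":-7,"jaw":240},{"dp":[0,0,0],"twist":0,"jaw":240}]'
python3 - <<'E'
from h import *
from station import manip
a=np.radians(-18.1);f=caddy((575.9,-237.3,a)); t=f([[0,0,0]])[0]
go(manip,t[0],t[1],54)
d=manip.get_image("wrist")
cv2.imwrite("pics/w21.png",d["frame"][:,:,::-1])
E
```

```text
time_s: 29.8
tcp_pos: [475.3, 324.6, 43.3]
orientation: [-0.612, 0.612, -0.354, 0.354]
wrist_force: [0.1, 0.2, 0.4]
opening: 41.9
time_s: 30.3
tcp_pos: [475.8, 324.9, 44.1]
orientation: [0.613, -0.612, 0.354, -0.354]
wrist_force: [-0.2, -0.4, 2.8]
opening: 20.2
time_s: 30.97
tcp_pos: [476.0, 325.1, 185.5]
orientation: [0.613, -0.611, 0.354, -0.354]
wrist_force: [-0.1, -0.1, -1.4]
opening: 20.4
time_s: 31.55
tcp_pos: [474.5, 324.1, 181.9]
orientation: [-0.698, 0.699, -0.111, 0.109]
wrist_force: [0.0, 0.2, 0.0]
opening: 20.3
t 31.55 tcp [474.5 324.1 181.9] heading -17.9 tilt 0.18 open 20.3 F [0.  0.2 0. ] q [-0.86  0.21  0.24  1.75 -0.05  1.19 -0.91]
dp now [ 269.3  128.8 -502.7]
```

View pics/w21.png

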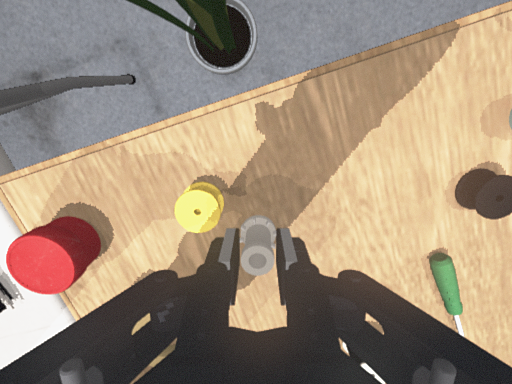

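The runner is held upright. Carrying it to the small well.

```bash
python3 -m crank '[{"dp":[9,0,-17],"twist":0,"jaw":240},{"dp":[15,0,-28],"twist":0,"jaw":240},{"dp":[15.8,0,-29.5],"twist":0,"jaw":240},{"dp":[15.8,0,-29.5],"twist":0,"jaw":240},{"dp":[15.8,0,-29.5],"twist":0,"jaw":240},{"dp":[15.8,0,-29.5],"twist":0,"jaw":240},{"dp":[15.8,0,-29.5],"twist":0,"jaw":240},{"dp":[15.8,0,-29.5],"twist":0,"jaw":240}]'
python3 -m crank '[{"dp":[15.8,0,-29.5],"twist":0,"jaw":240},{"dp":[15.8,0,-29.5],"twist":0,"jaw":240},{"dp":[15.8,0,-29.5],"twist":0,"jaw":240},{"dp":[15.8,0,-29.5],"twist":0,"jaw":240},{"dp":[15.8,0,-29.5],"twist":0,"jaw":240},{"dp":[15.8,0,-29.5],"twist":0,"jaw":240},{"dp":[15.8,0,-29.5],"twist":0,"jaw":240},{"dp":[15.8,0,-29.5],"twist":0,"jaw":240}]'
python3 -m crank '[{"dp":[14,0,-26],"twist":0,"jaw":240},{"dp":[10,0,-18],"twist":0,"jaw":240},{"dp":[0,0,0],"twist":0,"jaw":240},{"dp":[0,0,0],"twist":0,"jaw":240},{"dp":[0,0,0],"twist":0,"jaw":240}]'
python3 - <<'E'
from h import *
from station import manip
a=np.radians(-18.1);f=caddy((575.9,-237.3,a)); t=f([[0,0,0]])[0]
go(manip,t[0],t[1],54)
d=manip.get_image("wrist");K,E=d["camera_matrix"],d["extrinsics"]
cv2.imwrite("pics/w22.png",d["frame"][:,:,::-1])
print(proj(f([[0,0,24],[0,80,24],[50.5,121,24],[-134.5,121,24]]),K,E).round(0))
E
```

```text
time_s: 32.27
tcp_pos: [519.0, 75.1, 183.0]
orientation: [-0.698, 0.698, -0.113, 0.112]
wrist_force: [1.0, -0.1, -0.0]
opening: 20.5
time_s: 32.93
tcp_pos: [566.0, -188.1, 182.9]
orientation: [0.698, -0.698, 0.113, -0.112]
wrist_force: [0.7, 0.1, 0.2]
opening: 20.2
time_s: 33.35
tcp_pos: [575.4, -234.8, 182.8]
orientation: [0.699, -0.698, 0.112, -0.111]
wrist_force: [-0.9, 0.5, -0.3]
opening: 20.7
t 33.35 tcp [ 575.4 -234.8  182.8] heading -18.1 tilt 0.11 open 20.7 F [-0.9  0.5 -0.3] q [-0.16  0.35  0.63  1.64 -0.21  1.23  0.19]
dp now [  1.5 128.8  -2.4]
[[260. 182.]
 [260. 100.]
 [317.  51.]
 [109.  51.]]
```

View pics/w22.png

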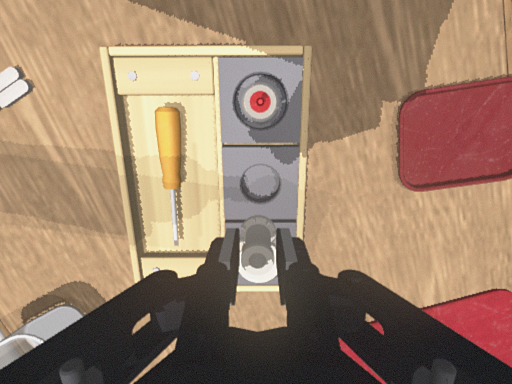

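Small well is at (260,182) as predicted. Descending.

```bash
python3 -m crank '[{"dp":[1.2,20,-2],"twist":0,"jaw":240},{"dp":[0,25,0],"twist":0,"jaw":240},{"dp":[0,25,0],"twist":0,"jaw":240},{"dp":[0,20,0],"twist":0,"jaw":240},{"dp":[0,12,0],"twist":0,"jaw":240},{"dp":[0,0,0],"twist":0,"jaw":240},{"dp":[0,0,0],"twist":0,"jaw":240},{"dp":[0,0,0],"twist":0,"jaw":240}]'
python3 - <<'E'
from h import *
from station import manip
a=np.radians(-18.1);f=caddy((575.9,-237.3,a)); t=f([[0,0,0]])[0]
go(manip,t[0],t[1],54)
d=manip.get_image("wrist");K,E=d["camera_matrix"],d["extrinsics"]
cv2.imwrite("pics/w23.png",d["frame"][:,:,::-1])
print(proj(f([[0,0,24],[0,20,24]]),K,E).round(0))
E
```

```text
time_s: 34.07
tcp_pos: [577.1, -238.2, 83.1]
orientation: [-0.698, 0.698, -0.11, 0.112]
wrist_force: [-0.6, -0.4, 0.3]
opening: 20.3
t 34.07 tcp [ 577.1 -238.2   83.1] heading -18.0 tilt 0.13 open 20.3 F [-0.6 -0.4  0.3] q [-0.12  0.45  0.59  1.73 -0.29  1.05  0.25]
dp now [-1.5 29.1  0.5]
[[256. 217.]
 [256. 189.]]
```

View pics/w23.png

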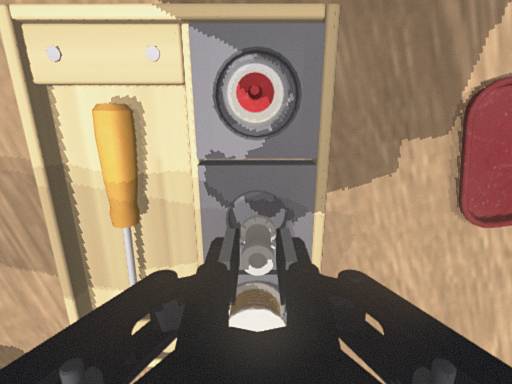

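```bash
python3 -m crank '[{"dp":[-0.6,10,0],"twist":0,"jaw":240},{"dp":[0,8,0],"twist":0,"jaw":240},{"dp":[0,5,0],"twist":0,"jaw":240},{"dp":[0,3,0],"twist":0,"jaw":240},{"dp":[0,2,0],"twist":0,"jaw":240},{"dp":[0,1,0],"twist":0,"jaw":240},{"dp":[0,0,0],"twist":0,"jaw":240},{"dp":[0,0,0],"twist":0,"jaw":240}]'
```

```text
time_s: 34.78
tcp_pos: [575.1, -238.0, 54.0]
orientation: [0.699, -0.698, 0.112, -0.111]
wrist_force: [-5.3, 2.5, 11.7]
opening: 20.1
```

```bash
python3 -m crank '[{"dp":[0,-0.5,0],"twist":0,"jaw":210},{"dp":[0,0,0],"twist":0,"jaw":170},{"dp":[0,0,0],"twist":0,"jaw":135},{"dp":[0,0,0],"twist":0,"jaw":135},{"dp":[0,-10,0],"twist":0,"jaw":135},{"dp":[0,-20,0],"twist":0,"jaw":135},{"dp":[0,-30,0],"twist":0,"jaw":135},{"dp":[0,-30,0],"twist":0,"jaw":135}]'
python3 -m crank '[{"dp":[0,-35,0],"twist":0,"jaw":135},{"dp":[0,-35,0],"twist":0,"jaw":135},{"dp":[0,0,0],"twist":0,"jaw":135},{"dp":[0,0,0],"twist":0,"jaw":135}]'
python3 - <<'E'
from h import *
from station import manip
go(manip,475.4,323.8,44)
d=manip.get_image("wrist"); cv2.imwrite("pics/w24.png",d["frame"][:,:,::-1])
d=manip.get_image("side"); cv2.imwrite("pics/s24.png",cv2.resize(d["frame"][130:290,170:340,::-1],None,fx=4,fy=3.7,interpolation=cv2.INTER_CUBIC))
E
```

```text
time_s: 35.45
tcp_pos: [574.9, -238.1, 143.8]
orientation: [-0.698, 0.698, -0.112, 0.111]
wrist_force: [0.4, -0.6, 0.6]
opening: 40.5
time_s: 35.78
tcp_pos: [576.9, -239.0, 216.3]
orientation: [-0.698, 0.698, -0.109, 0.113]
wrist_force: [-0.2, -0.8, 0.3]
opening: 39.9
t 35.78 tcp [ 576.9 -239.   216.3] heading -18.1 tilt 0.33 open 39.9 F [-0.2 -0.8  0.3] q [-0.17  0.32  0.64  1.6  -0.2   1.28  0.19]
dp now [-272.2  171.   503.4]
```

View pics/w24.png

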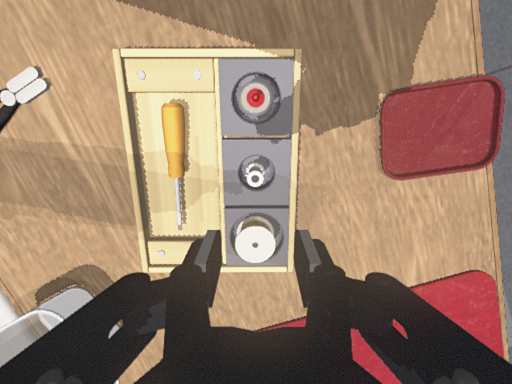

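View pics/s24.png

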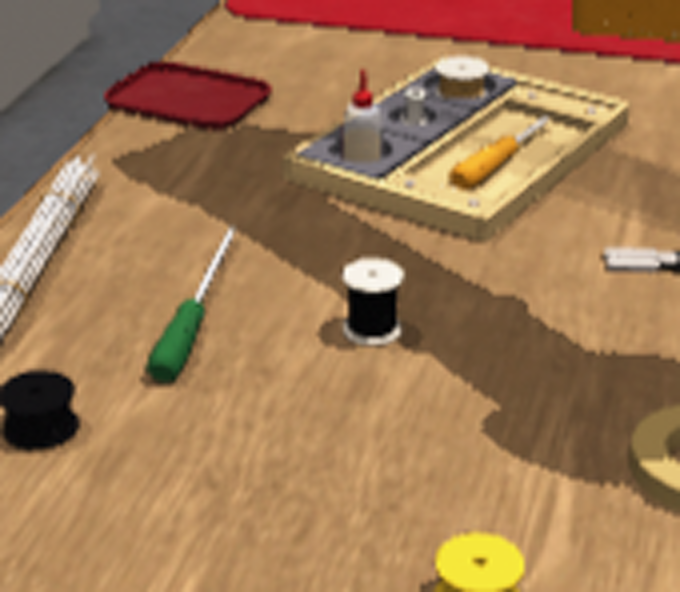

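```bash
python3 -c "
from station import manip
print(manip.sign_off())"
```

```text
the job is handed in; nothing more can be done
None
```

The kit is packed and handed in at about 36 s of the 106 s allowed. The hand-in reports no verdict, so this rests on my own checks.

- **What I did:** In the order asked, I laid the short orange screwdriver in the trough. Then I stood the squat white spool in the large well, the oil bottle in the medium well and the runner in the small one.
- **Seating:** For the spool, bottle and runner, contact came within a millimetre of the height at which each rests on the well's floor. The highest wrist force I read was about 13 N, as the runner touched down.
- **Last pictures:** In the wrist and side pictures the spool, bottle and runner stand upright in their wells, and the screwdriver lies flat in the trough.
- **Left alone:** The tall spool is at the same side-view pixels as at the start, (263, 204). The green screwdriver and the yellow and black spools looked undisturbed. I judged those by eye, without measuring them.
- **Disagreements along the way:** My well estimates differed by 2–4 mm between views, as did the bottle's first position by up to about 7 mm. I corrected both from the wrist pictures before going down. No check failed.

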